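# Service the workshop dust filter

### The job

Service the bench dust extractor. First swap the two canisters in the rack, so that the fresh green-capped one stands in the yellow seat and the spent red-capped one in the black seat (the grey seat is free for parking), and let go of both. Then lift the blue flap of the grey filter box all the way up so that it stands open by itself, draw the hidden orange filter plate straight up out of the box by its tab, and finish while holding it up in the gripper for inspection, upright and still, its lower edge at least 5 cm above the rim of the box. Do not knock the canisters over, and leave the glue bottle, screwdriver and wood offcut where they are.

Things in the scene. Friction and masses are not known exactly. Their poses are not given: they have to be found in the camera images.
- rack: Plywood board lying fixed on the bench, 140 mm (its x) by 340 mm (its y), 12 mm thick, carrying three round seats in a row along its y axis, 105 mm apart, in any order. Origin: centre of its underside.
- seat_yellow: Yellow round plastic seat fixed on the rack: a dish 88 mm across outside, 78 mm inside, 14 mm high in all, its inner floor 6 mm above its underside. Origin: centre of its underside, z up. At the start the red canister stands in it.
- seat_black: Black round plastic seat fixed on the rack: a dish 88 mm across outside, 78 mm inside, 14 mm high in all, its inner floor 6 mm above its underside. Origin: centre of its underside, z up. At the start the green canister stands in it.
- seat_grey: Grey round plastic seat fixed on the rack: a dish 88 mm across outside, 78 mm inside, 14 mm high in all, its inner floor 6 mm above its underside. Origin: centre of its underside, z up. Empty at the start; a parking place.
- red_canister: White upright canister, red cap and red band, 98 mm tall, about 0.15 kg: body 56 mm across and 62 mm tall, above it a narrower red cap 42 mm across and 36 mm tall to grip. Origin: centre of its underside, z up. The spent one.
- green_canister: White upright canister, green cap and green band, 98 mm tall, about 0.15 kg: body 56 mm across and 62 mm tall, above it a narrower green cap 42 mm across and 36 mm tall to grip. Origin: centre of its underside, z up. The fresh one.
- filter_box: Grey steel housing fixed on the bench, open on top under a blue flap: 150 mm (its x) by 220 mm (its y), rim 110 mm high, walls and floor 5 mm. Origin: centre of its underside, x towards the hinged side, z up. Dark air slits on its -x front; a black hose stub on its +y side. Inside, black guides 60 mm high hold the filter plate upright in the middle; 100 mm is free on either side of the plate above the guides.
- flap (a joint): Angle of the blue flap: 0 shut, grows as it opens upward, stop at 1.9 rad (leaning back past upright). Its stiff hinge stays where it is left; moving it takes 1 to 4 N at the handle.
- flap_hinge (a point): Middle of the flap's hinge line, on the far (+x of the box) rim, 110 mm above the bench; the hinge line runs along the box's y axis.
- flap_handle (a point): Middle of the flap's steel bar handle. The bar is round, 11 mm thick and 100 mm long, runs along the box's y axis on two legs near its ends, and stands 35 mm above the 8 mm thick flap, 10 mm in from its free edge. With the flap shut it lies 140 mm from the hinge line towards the box's -x side and 43 mm above it; the bar swings with the flap and can turn between the fingers.
- filter_plate: Orange-framed filter plate, hidden under the flap at the start, standing on the inner floor (5 mm up) in the middle of the box, its x, y, z along the box's: frame 120 mm (x) by 10 mm (y) by 72 mm high, and on its top edge in the middle a solid tab 36 mm (x) by 12 mm (y) by 24 mm high, 96 mm in all, about 0.12 kg. The top of the tab is 9 mm below the box's rim. Slides straight up with 2 mm of play either side. Origin: centre of its underside.
- glue_bottle: Glue bottle standing on the bench, 58 mm across, 150 mm tall, orange cap. Origin: centre of its underside. To be left alone.
- screwdriver: Screwdriver with red handle about 200 mm long, lying on the bench beyond the rack. Origin: under its middle. To be left alone.
- wood_offcut: Block of pale wood lying on the bench behind the filter box, 60 by 180 by 30 mm. Origin: centre of its underside. To be left alone.
Mind the look-alikes: they are no part of the job. What is shaped like the red_canister but purple is not meant. What is meant by the green_canister is not purple, and is the larger of those in its own colour.

How it is judged:
By the outcome, as a careful person would: the job done as asked, in the order asked, and still so for the second after the job is handed in, while the arm keeps its last pose, push and grip.
It also fails if it takes over 72 s, if anything falls off the work surface, if the arm or the gripper's body presses on something with over 40 N, if the wrist force passes 120 N, or if a joint passes its speed limit or range.

### The arm

A 7-joint arm with a two-finger parallel gripper is mounted at the origin on the work surface. World frame = base frame: x ahead of the robot, y to its left, z up, the work surface at z = 0. Lengths are in m, angles in rad, forces in N, time in s.
With the tool pointing down it reaches from about 0.35 to 0.9 m from the base axis. Payload 19.9 kg.
Tool frame: the origin (TCP) lies between the finger pads; the fingertips stand 14 mm ahead of it and the grasp point (between the pads) lies 5 mm behind it (tcp_to_tips is the distance from the TCP to the fingertips, in m); z points along the fingers, y is the direction in which the jaws open and shut (so a half turn about z gives the same grasp; the last joint's range is limited). The gripper opens to 85 mm and grips with 20 to 120 N. Pads are 22 mm wide; open, the fingers measure 114 mm over their backs; the gripper's body (76 mm by 85 mm) begins 54 mm behind the grasp point. The pads swing forward as they close: fully open they stand 13 mm farther back than shut.
Start: joints at [1.272, 0.417, -0.01, 1.614, 0.005, 1.111, -0.053], TCP at [0.159, -0.604, 0.216] pointing down, gripper open.
Joint ranges: [-2.81, 2.81], [-0.39, 2.02], [-1.27, 1.25], [0.06, 2.57], [-1.19, 4.33], [0.19, 2], [-2.82, 2.82]. Speed limits (rad/s): [1.89, 1.89, 2.39, 2.39, 3.01, 3.01, 3.01].

### API

Orientations are given as a unit quaternion [w, x, y, z].
In Python, from plant import * gives the robot as it stands.
- The arm moves only by the tool arm_command, never from a script. Its argument "steps" is a list of rows, each a list of 2 entries, a list of its own where there are three numbers: the shift along the tool's x, y, z in mm, then the turn, a rotation vector about the tool's x, y, z in degrees. A call has 1 to 12 rows; each row shifts and turns the commanded pose from where the row before left it, along the tool's axes as they then stand; what a row does not reach is not made up. A row lasts 1/10 s, in which the tool goes at most 50 mm and 8.59 degrees, less where a joint would pass 70% of its speed; a pose out of reach is approached as far as the arm can. A call is refused whole if a number of a shift passes 50 or a number of a turn 8.59, either way. A call with a gripper value outside its range is refused whole. "hand" is the opening, from 0 (shut) to 1 (fully open), set as the call begins (left out, the last holds). The fingers move at their own pace and stop on an object; "force" is the grip in N (left out, the last holds). Time passes only in rows, so rows that do not move let the fingers close. It gives the time, the measured TCP pose, the force and the opening at its end, in the units of the state.
- state(): the state, without advancing time (a new reading comes with each control period).
- snapshot(name): name is "side" or "top"; returns a dict with "color" (384x512x3 uint8, red, green, blue), "K" (3x3 intrinsics, pixels), "eye" and "attitude" of the camera in the world. Camera axes: x right, y down, z forward; pixel columns grow to the right and rows downward; lengths in m; the calibration is good to about 2 mm. A picture is of the moment at which its call begins. There is no depth.
- finish_job(): hands the job in, once; it reports no verdict.
The state is a dict: "t": time; "q": joint angles; "qvel": joint speeds; "tau": joint torques, N m; "tool_pos": TCP position; "eef_rot": TCP orientation; "ft_force": force on the tool from outside, world axes, zero at the start; "ft_torque": the same for the moment, N m; "width": finger opening in m.
Only numpy, scipy, OpenCV 4.12 (cv2) and the standard library are available. Lean on these libraries where they do the work, as an engineer would, in place of code of your own. Each camera call takes 0.05 s, during which the arm holds its last target.

## Working session

There is one attempt and no reset: what is moved stays moved. The work goes in short steps, Python scripts to look and compute and a tool call to move; the robot and the scene stay as the last step left them, time stands still between calls to the robot, and variables do not carry over. Pictures are saved under pics/ and viewed, and the job is handed in when it is done.

Besides the shell and the picture viewer there is one more tool, called after ">>>" as a command line: name --argument value ..., lists and objects as JSON in quotes. arm_command: Moves the arm, as the interface text tells. Its arguments: {"type":"object","properties":{"steps":{"type":"array"},"hand":{"type":"number"},"force":{"type":"number"}},"required":["steps"]}

```bash
mkdir -p pics; ls
python3 - <<'E'
from plant import *
import cv2
print(state())
for n in("side","top"):
    s=snapshot(n); cv2.imwrite(f"pics/{n}0.png",s["color"][:,:,::-1]); print(n,s["K"],s["eye"],s["attitude"])
E
```

```text
pics
{'t': 0.0, 'q': array([ 1.27250578,  0.41795696, -0.01032296,  1.61418393,  0.00470134,
        1.11069502, -0.05299853]), 'qvel': array([ 8.96708515e-04, -1.13583661e-03,  1.80241789e-04, -6.12271010e-04,
        1.41764154e-03, -2.12132858e-04,  8.93676237e-05]), 'tau': array([ 1.05230221e-03, -8.64468312e+01,  6.79444391e-01, -4.34899092e+01,
        1.92052679e-02,  7.42883276e-03,  1.48125828e-04]), 'tool_pos': array([ 0.15864123, -0.60414806,  0.21496671]), 'eef_rot': array([-5.97762399e-04,  9.91766629e-01,  1.28056949e-01, -1.19770904e-04]), 'ft_force': array([-0.13208621,  0.0559678 ,  0.2381515 ]), 'ft_torque': array([ 0.07694975, -0.00158904,  0.02599232]), 'width': 0.08513825040622876}
side [[361.42060555   0.         253.9175623 ]
 [  0.         361.42060555 190.12497699]
 [  0.           0.           1.        ]] [0.11543113 0.46180651 0.74345294] [ 0.13984664 -0.3331965   0.84981043 -0.38372548]
top [[350.51696126   0.         253.24311478]
 [  0.         350.51696126 193.395795  ]
 [  0.           0.           1.        ]] [ 0.48194574 -0.04169226  1.0387459 ] [ 0.02279583 -0.70042658  0.71239513 -0.03709622]
```

View pics/side0.png

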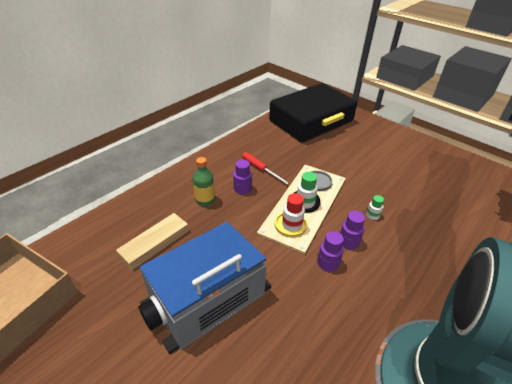

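View pics/top0.png

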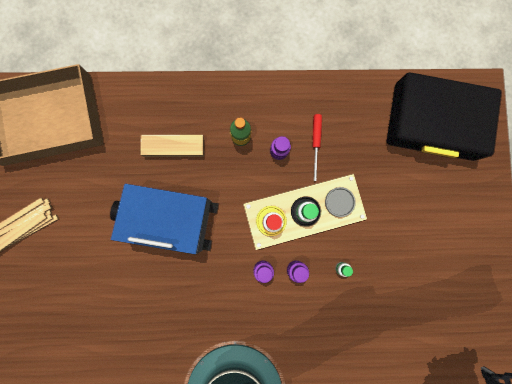

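The side view shows the red canister at (294,213) and the green one at (308,190). In the top view red is at (272,222) in the yellow seat, green at (309,211) in the black seat, and the grey seat is at (340,202). The look-alikes in the top view are a small green canister at (346,271) and purple ones at (264,272), (298,272) and (281,148). The meant ones are red (272,222) and the larger green (309,211). Next I'll measure and make a close crop.

```bash
cat > h.py <<'E'
from plant import *
import numpy as np, cv2
from scipy.spatial.transform import Rotation as R
def rot(q): return R.from_quat(np.roll(q,-1))
def shot(n,save=None):
    s=snapshot(n)
    if save: cv2.imwrite(f"pics/{save}.png",s["color"][:,:,::-1])
    s["R"]=rot(s["attitude"]).as_matrix(); s["hsv"]=cv2.cvtColor(s["color"],cv2.COLOR_RGB2HSV); return s
def ray(s,uv):
    K=s["K"]; d=np.array([(uv[0]-K[0,2])/K[0,0],(uv[1]-K[1,2])/K[1,1],1.]); return s["R"]@d
def plane(s,uv,z):
    d=ray(s,uv); return s["eye"]+d*(z-s["eye"][2])/d[2]
def proj(s,p):
    c=s["R"].T@(np.asarray(p)-s["eye"]); v=s["K"]@c; return v[:2]/v[2]
def tri(s1,u1,s2,u2):
    A=[];b=[]
    for s,u in((s1,u1),(s2,u2)):
        d=ray(s,u);d/=np.linalg.norm(d);M=np.eye(3)-np.outer(d,d);A.append(M);b.append(M@s["eye"])
    return np.linalg.lstsq(np.vstack(A),np.hstack(b),rcond=None)[0]
def blobs(s,lo,hi,amin=20):
    m=cv2.inRange(s["hsv"],np.array(lo),np.array(hi))
    n,l,st,c=cv2.connectedComponentsWithStats(m)
    return [(int(st[i,4]),c[i].round(1),st[i,:4].tolist(),(l==i).astype(np.uint8)) for i in range(1,n) if st[i,4]>=amin]
E
python3 - <<'E'
from h import *
t=shot("top");s=shot("side")
for nm,lo,hi in(("red",(0,170,120),(6,255,255)),("green",(60,120,80),(80,255,255)),("yellow",(22,180,120),(32,255,255)),("blue",(100,150,60),(120,255,255)),("purple",(130,100,40),(150,255,255)),("wood",(15,40,150),(25,140,255))):
    for k,im in(("top",t),("side",s)):
        for b in blobs(im,lo,hi,30):
            print(nm,k,b[0],b[1],b[2], cv2.boxPoints(cv2.minAreaRect(cv2.findNonZero(b[3]))).round(0).tolist() if nm in("blue","wood") else "")
im=t["color"][150:290,90:380,::-1]; cv2.imwrite("pics/c1.png",cv2.resize(im,None,fx=2.75,fy=2.75,interpolation=cv2.INTER_CUBIC))
im=s["color"][150:350,120:400,::-1]; cv2.imwrite("pics/c2.png",cv2.resize(im,None,fx=2.8,fy=2.8,interpolation=cv2.INTER_CUBIC))
E
```

```text
red top 274 [317. 130.] [313, 114, 9, 33] 
red top 171 [273.4 221.7] [266, 215, 15, 15] 
red side 174 [253.6 160.3] [242, 152, 25, 18] 
red side 244 [294.6 202.5] [287, 193, 17, 20] 
red side 56 [291.1 222.7] [283, 218, 18, 8] 
green top 200 [310.  210.9] [302, 204, 17, 15] 
green top 88 [346.9 270.6] [342, 266, 11, 10] 
green side 217 [308.4 180.3] [302, 172, 14, 18] 
green side 35 [309.1 199.9] [304, 197, 12, 6] 
green side 95 [377.3 201. ] [373, 196, 10, 12] 
blue top 4577 [159.6 217.2] [111, 184, 96, 70] [[111.0, 239.0], [121.0, 183.0], [206.0, 197.0], [196.0, 254.0]]
blue side 5160 [198.6 266.4] [140, 223, 126, 93] [[140.0, 267.0], [235.0, 209.0], [266.0, 259.0], [170.0, 317.0]]
purple top 356 [280.  147.6] [270, 137, 21, 23] 
purple top 351 [263.3 271.5] [254, 261, 20, 22] 
purple top 373 [297.6 271.4] [287, 261, 22, 22] 
purple side 521 [242.1 176.9] [233, 159, 19, 35] 
purple side 1463 [340.9 241.3] [318, 211, 47, 61] 
wood top 5117 [ 43.9 119. ] [0, 64, 93, 94] [[-15.0, 82.0], [79.0, 63.0], [94.0, 139.0], [0.0, 158.0]]
wood top 31 [354.  69.] [339, 69, 31, 1] [[369.0, 69.0],
[... 1511 characters left out ...]
 71.0], [440.0, 74.0], [437.0, 82.0]]
wood side 145 [500.8  96.9] [492, 91, 19, 13] [[491.0, 99.0], [494.0, 90.0], [510.0, 95.0], [507.0, 104.0]]
wood side 95 [421.3 129.9] [409, 124, 27, 13] [[409.0, 127.0], [410.0, 123.0], [436.0, 133.0], [434.0, 137.0]]
wood side 355 [475.5 150.9] [438, 135, 74, 33] [[437.0, 138.0], [439.0, 134.0], [513.0, 163.0], [511.0, 168.0]]
wood side 936 [297.1 215.2] [257, 165, 89, 88] [[256.0, 232.0], [300.0, 153.0], [346.0, 178.0], [302.0, 257.0]]
wood side 1326 [150.7 237.6] [116, 213, 72, 51] [[115.0, 249.0], [177.0, 208.0], [188.0, 224.0], [126.0, 265.0]]
wood side 2482 [ 22.4 285.2] [0, 233, 68, 97] [[-45.0, 275.0], [21.0, 219.0], [67.0, 273.0], [0.0, 329.0]]
```

View pics/c1.png

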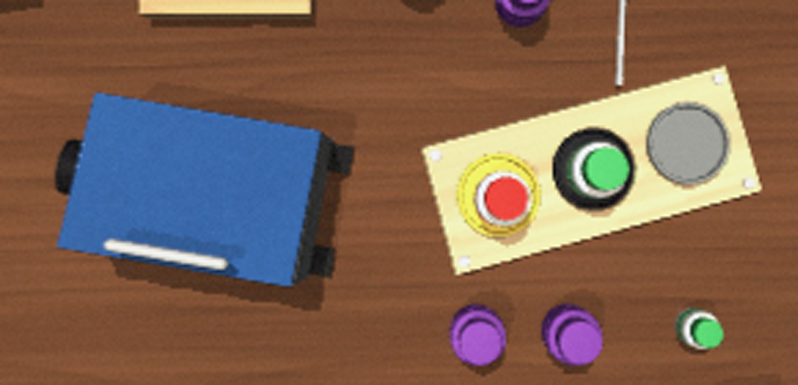

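View pics/c2.png

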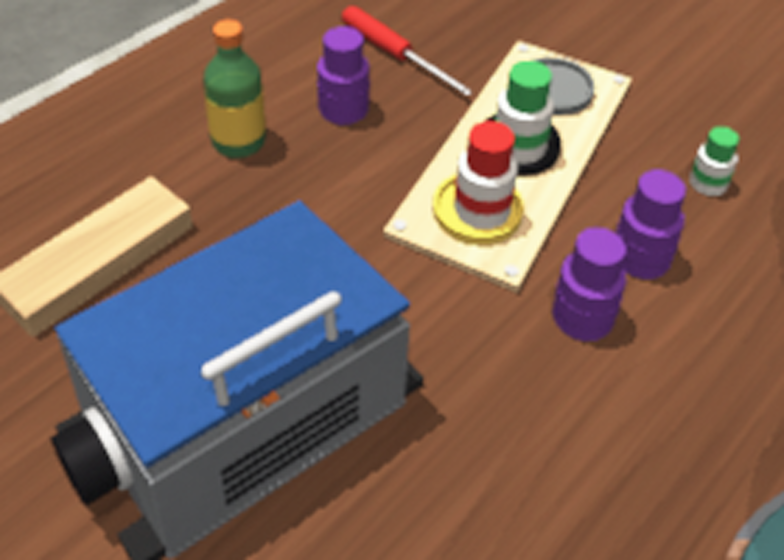

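The crop confirms the choice: red and white canister in the yellow dish at crop (503,198), green and white in the black dish at (605,168). The free grey seat is at (688,143), the flap corners are at (96,93), (322,131), (295,286) and (58,246), and the handle runs (107,243)–(224,264).

Run:
```python
from h import *
t=shot("top");s=shot("side")
u=lambda x,y:(x/2.75+90-.5+.5/2.75,y/2.75+150-.5+.5/2.75)
v=lambda x,y:(x/2.8+120,y/2.8+150)
rk=np.array([plane(t,u(*p),.012) for p in((425,148),(723,67),(761,190),(458,273))])
print("rack",rk.mean(0),[np.linalg.norm(rk[i]-rk[(i+1)%4]) for i in range(4)])
d=(rk[0]+rk[3]-rk[1]-rk[2])[:2];d/=np.linalg.norm(d);print("rack y dir",d,np.degrees(np.arctan2(d[1],d[0])))
rs=np.array([plane(s,v(*p),.012) for p in((519,42),(631,77),(519,288),(385,230))]);print("rack side",rs.mean(0))
for k in(-1,0,1): print("seat",k,rk.mean(0)[:2]+d*.105*k)
print("grey seat",plane(t,u(688,143.5),.026))
print("yellow seat", plane(t,u(499,194.5),.026),"black",plane(t,u(594,168),.026))
for n,p,q in(("red",u(506,198),(490,137)),("green",u(606,167.5),(530,77))):
    print(n,plane(t,p,.116), plane(s,v(*q),.116))
print("red blob",plane(t,(273.4,221.7),.116),"green",plane(t,(310,210.9),.116))
fl=np.array([plane(t,u(*p),.118) for p in((96,93),(322,131),(295,286),(58,246))])
print("flap",fl.round(4).tolist(),fl.mean(0),[np.linalg.norm(fl[i]-fl[(i+1)%4]) for i in range(4)])
fs=np.array([plane(s,v(*p),.118) for p in((300,202),(409,302),(150,460),(58,327))]);print("flap side",fs.round(4).tolist(),fs.mean(0))
hl=tri(t,u(107,243),s,v(208,371));hr=tri(t,u(224,264),s,v(335,299));print("handle",hl,hr,(hl+hr)/2)
hp=[plane(t,u(107,243),.153),plane(t,u(224,264),.153)];print(hp)
y=(hl-hr);print("box y ang",np.degrees(np.arctan2(y[1],y[0])))
e=fl[0]-fl[1]+fl[3]-fl[2];print(np.degrees(np.arctan2(e[1],e[0])))
e=fs[3]-fs[0]+fs[2]-fs[1];print(np.degrees(np.arctan2(e[1],e[0])))
print(state()["tool_pos"], rot(state()["eef_rot"]).as_matrix().round(3))
for nm,z,b in(("purpleA",.098,(264,273)),("purpleB",.098,(299,273)),("glue",.15,(240,124)),("purpleC",.098,(281,145))):print(nm,plane(t,b,z))
```

```text
rack [ 0.51434669 -0.21487968  0.012     ] [np.float64(0.3334464106008056), np.float64(0.13777920163029447), np.float64(0.33578853535495845), np.float64(0.1365968723434846)]
rack y dir [-0.24489305  0.9695501 ] 104.17551359103527
rack side [ 0.50996176 -0.21392166  0.012     ]
seat -1 [ 0.54006047 -0.31668244]
seat 0 [ 0.51434669 -0.21487968]
seat 1 [ 0.48863292 -0.11307692]
grey seat [ 0.53902095 -0.31446091  0.026     ]
yellow seat [ 0.48877913 -0.11318259  0.026     ] black [ 0.51483859 -0.21396299  0.026     ]
red [ 0.4847204  -0.11345079  0.116     ] [ 0.48154424 -0.11166945  0.116     ]
green [ 0.51219763 -0.2102221   0.116     ] [ 0.50537025 -0.20647103  0.116     ]
red blob [ 0.4846859  -0.11270838  0.116     ] green [ 0.51138456 -0.21007599  0.116     ]
flap [[0.5915, 0.2761, 0.118], [0.5516, 0.0613, 0.118], [0.4056, 0.0876, 0.118], [0.4472, 0.3097, 0.118]] [0.49897613 0.18368957 0.118     ] [np.float64(0.2185533583981256), np.float64(0.14835783761631027), np.float64(0.22600531602963952), np.float64(0.14818197652469225)]
flap side [[0.548, 0.0644, 0.118], [0.4125, 0.0805, 0.118], [0.453, 0.2977, 0.118], [0.5882, 0.2769, 0.118]] [0.5004013  0.17985315 0.118     ]
handle [0.44971255 0.24599664 0.16868375] [0.43002875 0.14383599 0.16591578] [0.43987065 0.19491631 0.16729976]
[array([0.45037188, 0.25237243, 0.153     ]), array([0.42950071, 0.14677803, 0.153     ])]
box y ang 79.0941856690164
79.4458702460136
79.36581614414509
[ 0.15871575 -0.60438562  0.21536848] [[ 0.967  0.254 -0.   ]
 [ 0.254 -0.967  0.   ]
 [-0.    -0.    -1.   ]]
purpleA [ 0.34998521 -0.086143    0.098     ]
purpleB [ 0.34808414 -0.17893378  0.098     ]
glue [ 0.73797168 -0.0292975   0.15      ]
purpleC [ 0.69306595 -0.13959714  0.098     ]
```

>>> arm_command --steps '[[[20,-13,0],[0,0,0]],[[36,-24,0],[0,0,0]],[[40,-27,0],[0,0,0]],[[41,-27,0],[0,0,0]],[[41,-27,0],[0,0,0]],[[41,-27,0],[0,0,0]],[[41,-27,0],[0,0,0]],[[41,-27,0],[0,0,0]],[[41,-27,0],[0,0,0]],[[40,-27,0],[0,0,0]],[[36,-24,0],[0,0,0]],[[22,-16,0],[0,0,0]]]' --hand 1 --force 40

```text
t: 1.5
tool_pos: [0.5118, -0.2063, 0.2157]
eef_rot: [-0.0, 0.992, 0.129, 0.0]
ft_force: [-0.4, -0.3, -1.0]
width: 0.0854
```

```bash
cat > go.py <<'E'
import sys
from h import *
st=state();M=rot(st["eef_rot"]);p=st["tool_pos"]
print("t",st["t"],"p",p.round(4),"w",round(st["width"],4),"f",st["ft_force"].round(1),"yaw_y",np.degrees(np.arctan2(M.as_matrix()[1,1],M.as_matrix()[0,1])).round(2),"zaxis",M.as_matrix()[:,2].round(3))
for a in sys.argv[1:]:
    g=np.array(eval(a)); print(a,"-> tool mm",(1000*M.inv().apply(g-p)).round(1)); p=g
E
python3 go.py "[.510,-.209,.215]" "[.510,-.209,.098]"
```

```text
t 1.5 p [ 0.5118 -0.2063  0.2157] w 0.0854 f [-0.4 -0.3 -1. ] yaw_y -75.12 zaxis [ 0.001  0.001 -1.   ]
[.510,-.209,.215] -> tool mm [-2.4  2.2  0.7]
[.510,-.209,.098] -> tool mm [-1.00e-01  1.00e-01  1.17e+02]
```

>>> arm_command --steps '[[[-2,2,20],[0,0,0]],[[0,0,30],[0,0,0]],[[0,0,30],[0,0,0]],[[0,0,20],[0,0,0]],[[0,0,12],[0,0,0]],[[0,0,5],[0,0,0]],[[0,0,0],[0,0,0]]]'

```text
t: 2.2
tool_pos: [0.5085, -0.2118, 0.0986]
eef_rot: [-0.0, 0.992, 0.128, -0.0]
ft_force: [-0.3, -0.1, -0.8]
width: 0.0852
```

```bash
python3 go.py
python3 - <<'E'
from h import *
s=shot("side");cv2.imwrite("pics/d1.png",cv2.resize(s["color"][100:280,200:400,::-1],None,fx=3,fy=3))
E
```

```text
t 2.2 p [ 0.5085 -0.2118  0.0986] w 0.0852 f [-0.3 -0.1 -0.8] yaw_y -75.29 zaxis [-0.  0. -1.]
```

View pics/d1.png

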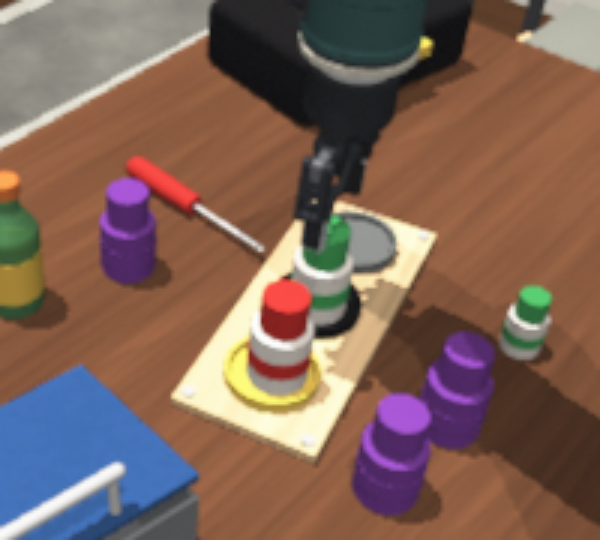

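Run:
```python
from h import *
s=shot("side");st=state();p=st["tool_pos"];M=rot(st["eef_rot"])
f=lambda q:((np.array(q)-[200,100])*3).round()
print("near tip centre",f(proj(s,p+M.apply([0,-.05,.001]))), "TCP",f(proj(s,p)))
for x in(.500,.505,.51,.515): print(x,"cap top",f(proj(s,[x,-.209,.116])),f(proj(s,[x,-.214,.116])))
im=s["color"][140:220,270:350,::-1];cv2.imwrite("pics/d2.png",cv2.resize(im,None,fx=7,fy=7))
```

```text
near tip centre [306. 274.] TCP [326. 242.]
0.5 cap top [334. 234.] [338. 231.]
0.505 cap top [330. 231.] [333. 229.]
0.51 cap top [325. 229.] [329. 226.]
0.515 cap top [321. 227.] [324. 224.]
```

View pics/d2.png

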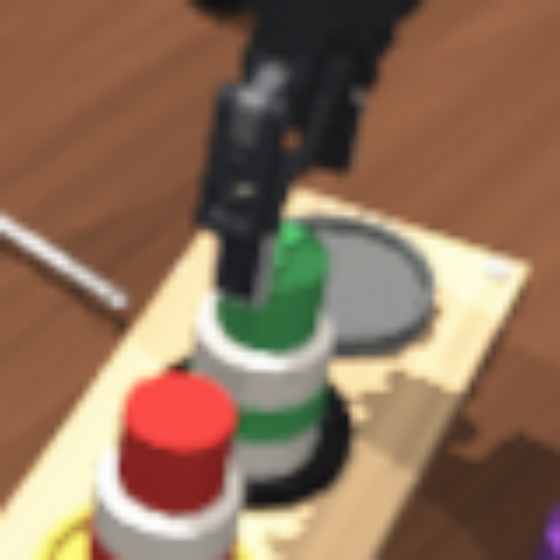

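>>> arm_command --steps '[[[0,0,0],[0,0,0]],[[0,0,0],[0,0,0]],[[0,0,0],[0,0,0]],[[0,0,0],[0,0,0]],[[0,0,0],[0,0,0]],[[0,0,0],[0,0,0]]]' --hand 0 --force 40

```text
t: 2.9
tool_pos: [0.513, -0.2093, 0.1041]
eef_rot: [0.0, 0.992, 0.129, 0.004]
ft_force: [-10.9, 20.9, 81.7]
width: 0.0006
```

The fingers shut on nothing and there is an upward force, so I'll look before moving.

```bash
python3 go.py
python3 - <<'E'
from h import *
s=shot("side");cv2.imwrite("pics/e1.png",cv2.resize(s["color"][120:260,230:410,::-1],None,fx=4,fy=4))
s=shot("top");cv2.imwrite("pics/e2.png",cv2.resize(s["color"][150:290,220:400,::-1],None,fx=4,fy=4))
E
```

```text
t 2.9 p [ 0.513  -0.2093  0.1041] w 0.0006 f [-10.9  20.9  81.7] yaw_y -75.12 zaxis [ 0.008  0.    -1.   ]
```

View pics/e1.png

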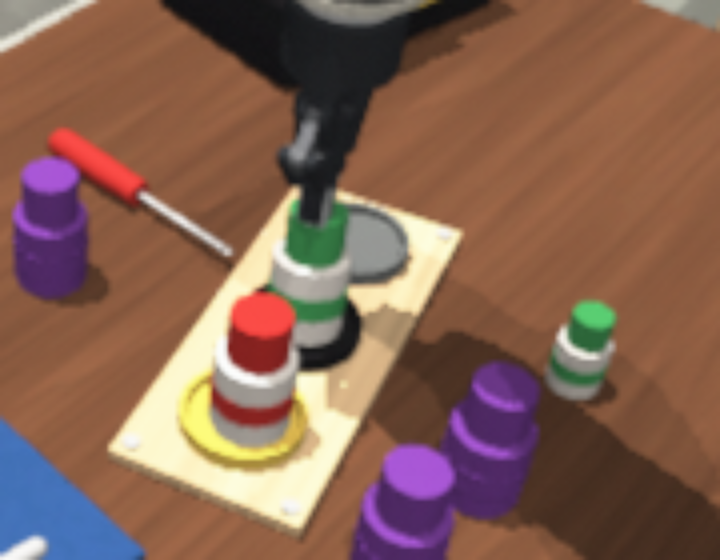

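View pics/e2.png

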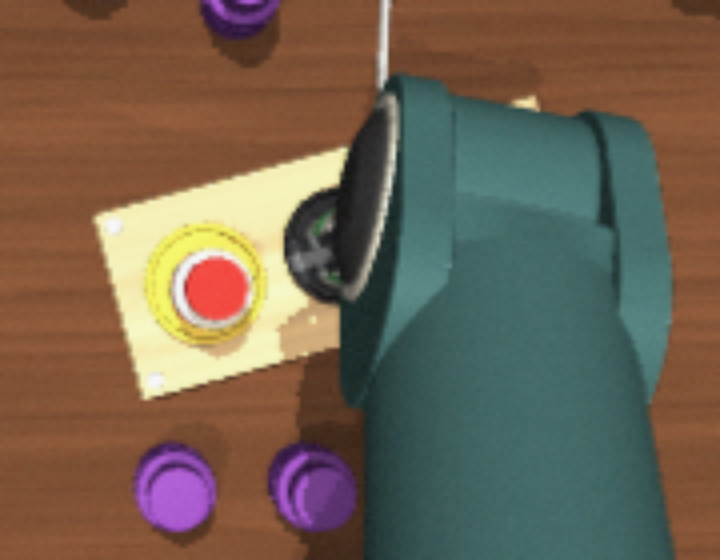

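The fingers came down on top of the cap. The canister still stands, so I'll lift off, then calibrate the tip height.

>>> arm_command --steps '[[[0,0,-15],[0,0,0]],[[0,0,-30],[0,0,0]],[[0,0,-30],[0,0,0]],[[0,0,0],[0,0,0]],[[0,0,0],[0,0,0]]]'

```text
t: 3.5
tool_pos: [0.5086, -0.2119, 0.1739]
eef_rot: [0.0, 0.992, 0.128, 0.0]
ft_force: [-0.9, -0.2, -0.9]
width: -0.0004
```

```bash
python3 go.py
python3 - <<'E'
from h import *
s=shot("side");st=state();p=st["tool_pos"]
c=s["color"][90:230,230:410,::-1].copy()
c=cv2.resize(c,None,fx=4,fy=4,interpolation=cv2.INTER_CUBIC)
M=rot(st["eef_rot"])
for d,col in((0,(0,0,255)),(.014,(0,255,255)),(-.012,(255,0,255))):
    q=(proj(s,p+M.apply([0,0,d]))-[230,90])*4+2; print(d,q); cv2.circle(c,tuple(int(i) for i in q.round()),3,col,-1)
cv2.imwrite("pics/f1.png",c)
shot("top","f2")
E
```

```text
t 3.5 p [ 0.5086 -0.2119  0.1739] w -0.0004 f [-0.9 -0.2 -0.9] yaw_y -75.29 zaxis [ 0.001 -0.001 -1.   ]
0 [330.83908388 279.59398323]
0.014 [328.19807007 296.51374241]
-0.012 [333.1444119  264.82480823]
```

View pics/f1.png

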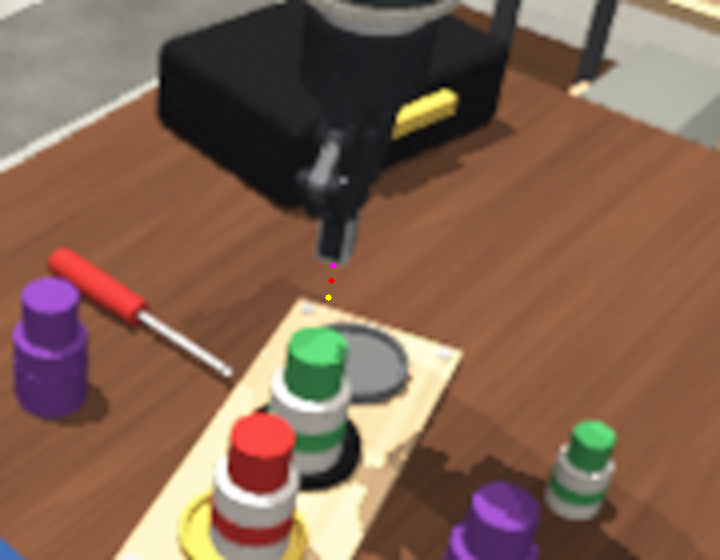

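View pics/f2.png

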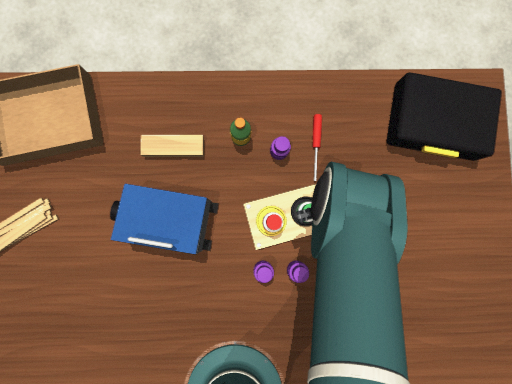

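In the picture, the shut tip at crop (335,262) coincides with a point about 12 mm behind the reported TCP. That matches the contact height too (cap top 0.116, TCP 0.104). So the tips really sit 12 mm above the reported TCP height, and I'll aim about 26 mm lower.

>>> arm_command --steps '[[[0,0,0],[0,0,0]],[[0,0,0],[0,0,0]],[[0,-2,0],[0,0,0]],[[0,0,10],[0,0,0]],[[0,0,20],[0,0,0]],[[0,0,20],[0,0,0]],[[0,0,20],[0,0,0]],[[0,0,16],[0,0,0]],[[0,0,10],[0,0,0]],[[0,0,5],[0,0,0]],[[0,0,0],[0,0,0]]]' --hand 1

```text
t: 4.7
tool_pos: [0.5078, -0.2097, 0.0721]
eef_rot: [-0.0, 0.992, 0.128, -0.0]
ft_force: [0.2, -0.8, 0.0]
width: 0.0853
```

```bash
python3 go.py
python3 - <<'E'
from h import *
s=shot("side");cv2.imwrite("pics/g1.png",cv2.resize(s["color"][120:240,250:370,::-1],None,fx=5,fy=5))
E
```

```text
t 4.7 p [ 0.5078 -0.2097  0.0721] w 0.0853 f [ 0.2 -0.8  0. ] yaw_y -75.28 zaxis [-0.001  0.    -1.   ]
```

View pics/g1.png

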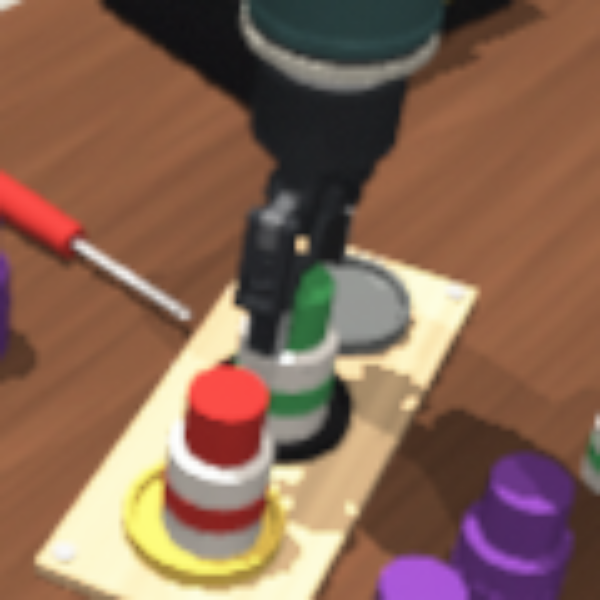

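The finger tip now hangs alongside the cap at (262,340), with the cap at (312,310). Closing.

>>> arm_command --steps '[[[0,0,0],[0,0,0]],[[0,0,0],[0,0,0]],[[0,0,0],[0,0,0]],[[0,0,0],[0,0,0]],[[0,0,0],[0,0,0]],[[0,0,0],[0,0,0]]]' --hand 0 --force 40

```text
t: 5.35
tool_pos: [0.5084, -0.2101, 0.0731]
eef_rot: [0.0, 0.992, 0.128, 0.0]
ft_force: [0.1, -1.6, 6.8]
width: 0.041
```

>>> arm_command --steps '[[[0,0,-10],[0,0,0]],[[0,0,-20],[0,0,0]],[[0,0,-15],[0,0,0]],[[1,15,0],[0,0,0]],[[1,27,0],[0,0,0]],[[1,27,0],[0,0,0]],[[1,25,0],[0,0,0]],[[0,15,0],[0,0,0]],[[0,0,0],[0,0,0]],[[0,0,0],[0,0,0]]]'

```text
t: 6.35
tool_pos: [0.5393, -0.3138, 0.1172]
eef_rot: [-0.0, 0.992, 0.128, -0.0]
ft_force: [-0.5, -0.5, -1.9]
width: 0.041
```

```bash
python3 go.py "[.540,-.315,.0745]"
python3 - <<'E'
from h import *
s=shot("side");cv2.imwrite("pics/g2.png",cv2.resize(s["color"][100:260,230:390,::-1],None,fx=4,fy=4))
E
```

```text
t 6.35 p [ 0.5393 -0.3138  0.1172] w 0.041 f [-0.5 -0.5 -1.9] yaw_y -75.29 zaxis [-0.001  0.001 -1.   ]
[.540,-.315,.0745] -> tool mm [ 0.4  1.4 42.7]
```

View pics/g2.png

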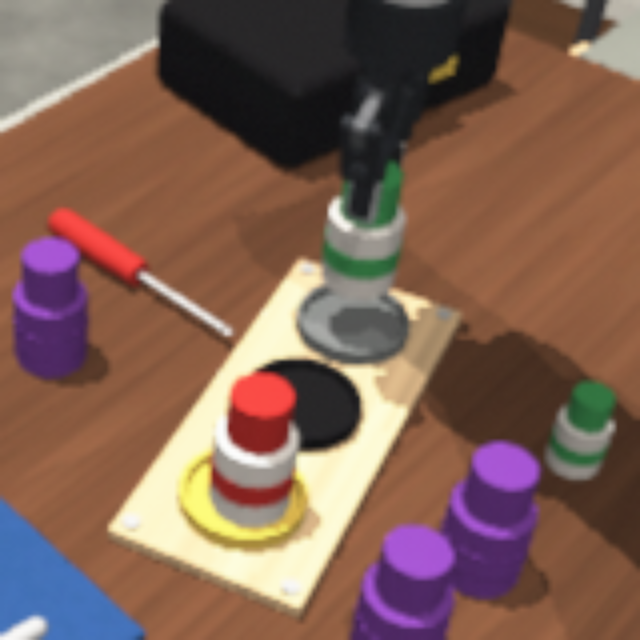

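The green canister hangs upright above the grey seat at (355,325). Lowering and releasing.

>>> arm_command --steps '[[[0,1,15],[0,0,0]],[[0,0,14],[0,0,0]],[[0,0,8],[0,0,0]],[[0,0,4],[0,0,0]],[[0,0,1],[0,0,0]],[[0,0,0],[0,0,0]],[[0,0,0],[0,0,0]]]'

```text
t: 7.1
tool_pos: [0.54, -0.3153, 0.076]
eef_rot: [0.0, 0.992, 0.128, 0.0]
ft_force: [0.0, -0.5, -2.0]
width: 0.0409
```

>>> arm_command --steps '[[[0,0,0],[0,0,0]],[[0,0,0],[0,0,0]],[[0,0,0],[0,0,0]],[[0,0,0],[0,0,0]],[[0,0,-15],[0,0,0]],[[0,0,-30],[0,0,0]],[[0,0,-30],[0,0,0]],[[0,0,0],[0,0,0]]]' --hand 1

```text
t: 7.9
tool_pos: [0.5418, -0.3161, 0.1558]
eef_rot: [0.002, 0.992, 0.128, 0.003]
ft_force: [0.3, -0.1, 0.0]
width: 0.0854
```

```bash
python3 go.py "[.484,-.113,.15]" "[.484,-.113,.072]"
python3 - <<'E'
from h import *
s=shot("side");cv2.imwrite("pics/g3.png",cv2.resize(s["color"][100:260,230:390,::-1],None,fx=4,fy=4))
E
```

```text
t 7.9 p [ 0.5418 -0.3161  0.1558] w 0.0854 f [ 0.3 -0.1  0. ] yaw_y -75.29 zaxis [ 0.006 -0.003 -1.   ]
[.484,-.113,.15] -> tool mm [  -4.3 -211.1    4.8]
[.484,-.113,.072] -> tool mm [-0.4 -0.4 78. ]
```

View pics/g3.png

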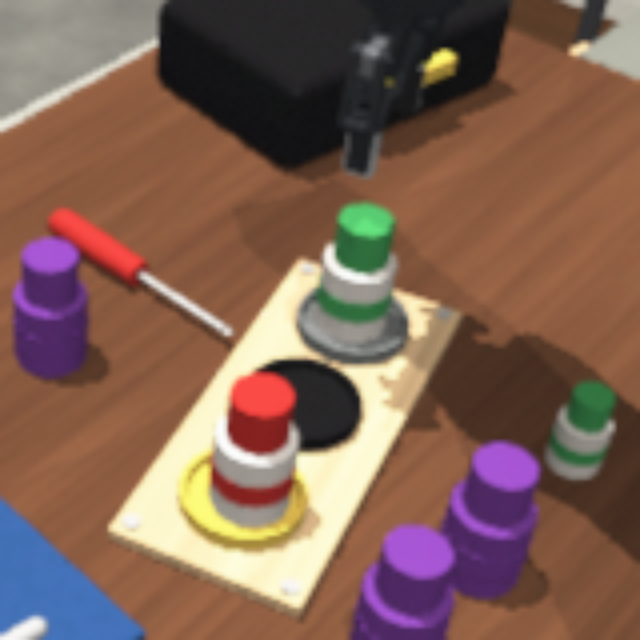

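The green canister stands in the grey seat. Now to red.

>>> arm_command --steps '[[[0,-15,0],[0,0,0]],[[0,-30,0],[0,0,0]],[[-1,-35,0],[0,0,0]],[[-1,-35,0],[0,0,0]],[[-1,-35,0],[0,0,0]],[[-1,-33,0],[0,0,0]],[[0,-20,0],[0,0,0]],[[0,-8,0],[0,0,0]],[[0,0,0],[0,0,0]]]'

```text
t: 8.85
tool_pos: [0.4819, -0.1113, 0.1505]
eef_rot: [-0.0, 0.992, 0.129, -0.0]
ft_force: [0.5, -0.6, 0.7]
width: 0.0854
```

```bash
python3 go.py "[.4835,-.113,.072]"
```

```text
t 8.85 p [ 0.4819 -0.1113  0.1505] w 0.0854 f [ 0.5 -0.6  0.7] yaw_y -75.2 zaxis [-0.001  0.    -1.   ]
[.4835,-.113,.072] -> tool mm [ 1.1  2.  78.5]
```

>>> arm_command --steps '[[[1,2,15],[0,0,0]],[[0,0,20],[0,0,0]],[[0,0,20],[0,0,0]],[[0,0,13],[0,0,0]],[[0,0,8],[0,0,0]],[[0,0,2],[0,0,0]],[[0,0,0],[0,0,0]]]'

```text
t: 9.55
tool_pos: [0.484, -0.114, 0.0728]
eef_rot: [-0.0, 0.992, 0.128, 0.0]
ft_force: [0.5, -0.4, 0.5]
width: 0.0855
```

>>> arm_command --steps '[[[0,0,0],[0,0,0]],[[0,0,0],[0,0,0]],[[0,0,0],[0,0,0]],[[0,0,0],[0,0,0]],[[0,0,0],[0,0,0]],[[0,0,0],[0,0,0]]]' --hand 0 --force 40

```text
t: 10.15
tool_pos: [0.4841, -0.114, 0.0731]
eef_rot: [0.0, 0.992, 0.128, 0.0]
ft_force: [-0.3, -1.1, 6.8]
width: 0.041
```

```bash
python3 go.py "[.514,-.2145,.076]"
```

```text
t 10.15 p [ 0.4841 -0.114   0.0731] w 0.041 f [-0.3 -1.1  6.8] yaw_y -75.29 zaxis [ 0.001 -0.    -1.   ]
[.514,-.2145,.076] -> tool mm [  3.4 104.8  -2.8]
```

>>> arm_command --steps '[[[0,0,-10],[0,0,0]],[[0,0,-18],[0,0,0]],[[0,0,-10],[0,0,0]],[[1,14,0],[0,0,0]],[[1,26,0],[0,0,0]],[[1,26,0],[0,0,0]],[[0,24,0],[0,0,0]],[[0,14,0],[0,0,0]],[[0,0,0],[0,0,0]],[[0,0,0],[0,0,0]]]'

```text
t: 11.15
tool_pos: [0.5129, -0.2133, 0.1102]
eef_rot: [-0.0, 0.992, 0.128, -0.0]
ft_force: [0.1, 0.3, -0.9]
width: 0.0409
```

```bash
python3 go.py "[.514,-.2145,.076]"
```

```text
t 11.15 p [ 0.5129 -0.2133  0.1102] w 0.0409 f [ 0.1  0.3 -0.9] yaw_y -75.29 zaxis [-0.001  0.001 -1.   ]
[.514,-.2145,.076] -> tool mm [ 0.8  1.5 34.2]
```

>>> arm_command --steps '[[[1,1,14],[0,0,0]],[[0,0,10],[0,0,0]],[[0,0,7],[0,0,0]],[[0,0,3],[0,0,0]],[[0,0,1],[0,0,0]],[[0,0,0],[0,0,0]],[[0,0,0],[0,0,0]]]'

```text
t: 11.85
tool_pos: [0.5145, -0.2144, 0.0759]
eef_rot: [0.0, 0.992, 0.128, 0.0]
ft_force: [-0.2, -0.7, -1.2]
width: 0.041
```

>>> arm_command --steps '[[[0,0,0],[0,0,0]],[[0,0,0],[0,0,0]],[[0,0,0],[0,0,0]],[[0,0,0],[0,0,0]],[[0,0,-15],[0,0,0]],[[0,0,-30],[0,0,0]],[[0,0,-30],[0,0,0]],[[0,0,0],[0,0,0]]]' --hand 1

```text
t: 12.65
tool_pos: [0.5163, -0.215, 0.1554]
eef_rot: [0.002, 0.992, 0.128, 0.003]
ft_force: [0.4, 0.4, -0.4]
width: 0.0856
```

```bash
python3 go.py "[.5405,-.3155,.15]" "[.5405,-.3155,.073]"
python3 - <<'E'
from h import *
s=shot("side");cv2.imwrite("pics/g4.png",cv2.resize(s["color"][100:260,230:390,::-1],None,fx=4,fy=4))
E
```

```text
t 12.65 p [ 0.5163 -0.215   0.1554] w 0.0856 f [ 0.4  0.4 -0.4] yaw_y -75.29 zaxis [ 0.006 -0.002 -1.   ]
[.5405,-.3155,.15] -> tool mm [ -2.1 103.3   5.8]
[.5405,-.3155,.073] -> tool mm [-0.4 -0.3 77. ]
```

View pics/g4.png

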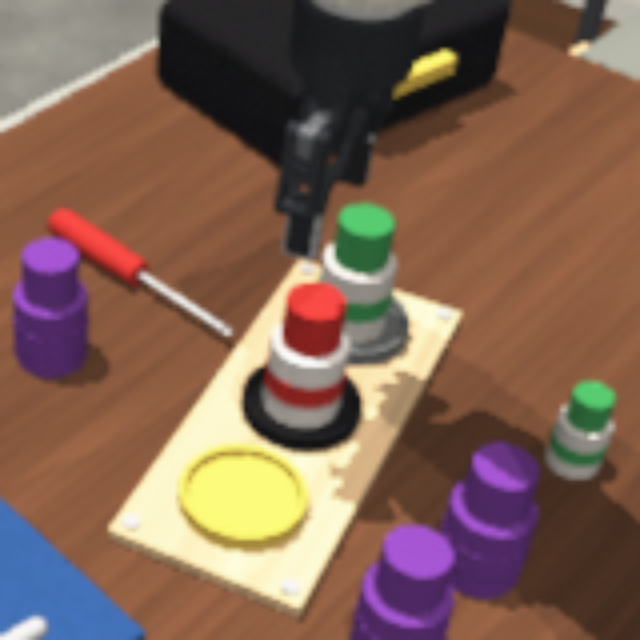

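The red canister stands in the black seat and the yellow one is empty at (243,493). Fetching green.

>>> arm_command --steps '[[[0,15,0],[0,0,0]],[[0,25,0],[0,0,0]],[[0,25,0],[0,0,0]],[[0,24,0],[0,0,0]],[[-1,14,0],[0,0,0]],[[0,0,20],[0,0,0]],[[0,0,20],[0,0,0]],[[0,0,20],[0,0,0]],[[0,0,12],[0,0,0]],[[0,0,6],[0,0,0]],[[0,0,0],[0,0,0]],[[0,0,0],[0,0,0]]]'

```text
t: 13.9
tool_pos: [0.5399, -0.3144, 0.0733]
eef_rot: [0.0, 0.992, 0.128, 0.0]
ft_force: [-0.2, 0.3, 0.6]
width: 0.0855
```

>>> arm_command --steps '[[[0,0,0],[0,0,0]],[[0,0,0],[0,0,0]],[[0,0,0],[0,0,0]],[[0,0,0],[0,0,0]],[[0,0,0],[0,0,0]],[[0,0,0],[0,0,0]]]' --hand 0 --force 40

```text
t: 14.5
tool_pos: [0.5399, -0.3146, 0.0731]
eef_rot: [0.0, 0.992, 0.128, 0.0]
ft_force: [-0.4, -1.4, 6.0]
width: 0.0409
```

```bash
python3 go.py "[.4885,-.1125,.2]" "[.4885,-.1125,.076]"
```

```text
t 14.5 p [ 0.5399 -0.3146  0.0731] w 0.0409 f [-0.4 -1.4  6. ] yaw_y -75.29 zaxis [ 0.001 -0.001 -1.   ]
[.4885,-.1125,.2] -> tool mm [   1.7 -208.4 -127.1]
[.4885,-.1125,.076] -> tool mm [-1.00e-01 -1.00e-01  1.24e+02]
```

>>> arm_command --steps '[[[0,0,-12],[0,0,0]],[[0,0,-25],[0,0,0]],[[0,0,-30],[0,0,0]],[[0,0,-30],[0,0,0]],[[0,0,-20],[0,0,0]],[[0,0,-10],[0,0,0]],[[0,0,0],[0,0,0]]]'

```text
t: 15.2
tool_pos: [0.5398, -0.3144, 0.2008]
eef_rot: [0.0, 0.992, 0.128, 0.001]
ft_force: [-0.2, 0.4, -1.7]
width: 0.041
```

>>> arm_command --steps '[[[0,-15,0],[0,0,0]],[[0,-28,0],[0,0,0]],[[1,-30,0],[0,0,0]],[[0,-30,0],[0,0,0]],[[1,-30,0],[0,0,0]],[[0,-30,0],[0,0,0]],[[0,-28,0],[0,0,0]],[[0,-17,0],[0,0,0]],[[0,0,0],[0,0,0]],[[0,0,0],[0,0,0]]]'

```text
t: 16.2
tool_pos: [0.4884, -0.1128, 0.1992]
eef_rot: [-0.0, 0.992, 0.128, -0.0]
ft_force: [0.1, 1.0, -2.2]
width: 0.0409
```

```bash
python3 go.py  "[.4885,-.1125,.076]"
```

```text
t 16.2 p [ 0.4884 -0.1128  0.1992] w 0.0409 f [ 0.1  1.  -2.2] yaw_y -75.28 zaxis [-0.001 -0.    -1.   ]
[.4885,-.1125,.076] -> tool mm [  0.2  -0.2 123.2]
```

>>> arm_command --steps '[[[0,0,15],[0,0,0]],[[0,0,28],[0,0,0]],[[0,0,28],[0,0,0]],[[0,0,25],[0,0,0]],[[0,0,16],[0,0,0]],[[0,0,8],[0,0,0]],[[0,0,3],[0,0,0]],[[0,0,0],[0,0,0]],[[0,0,0],[0,0,0]]]'

```text
t: 17.1
tool_pos: [0.4891, -0.1128, 0.0773]
eef_rot: [0.0, 0.992, 0.128, 0.0]
ft_force: [-0.4, 0.2, -1.9]
width: 0.0408
```

>>> arm_command --steps '[[[0,0,0],[0,0,0]],[[0,0,0],[0,0,0]],[[0,0,0],[0,0,0]],[[0,0,0],[0,0,0]],[[0,0,-15],[0,0,0]],[[0,0,-30],[0,0,0]],[[0,0,-35],[0,0,0]],[[0,0,-40],[0,0,0]],[[0,0,-30],[0,0,0]],[[0,0,0],[0,0,0]]]' --hand 1

```text
t: 18.1
tool_pos: [0.4904, -0.1129, 0.2305]
eef_rot: [0.001, 0.992, 0.128, 0.003]
ft_force: [0.8, -0.1, -0.4]
width: 0.0853
```

```bash
python3 go.py
python3 - <<'E'
from h import *
s=shot("side");cv2.imwrite("pics/g5.png",cv2.resize(s["color"][90:330,130:390,::-1],None,fx=2.5,fy=2.5))
E
```

```text
t 18.1 p [ 0.4904 -0.1129  0.2305] w 0.0853 f [ 0.8 -0.1 -0.4] yaw_y -75.29 zaxis [ 0.006 -0.002 -1.   ]
```

View pics/g5.png

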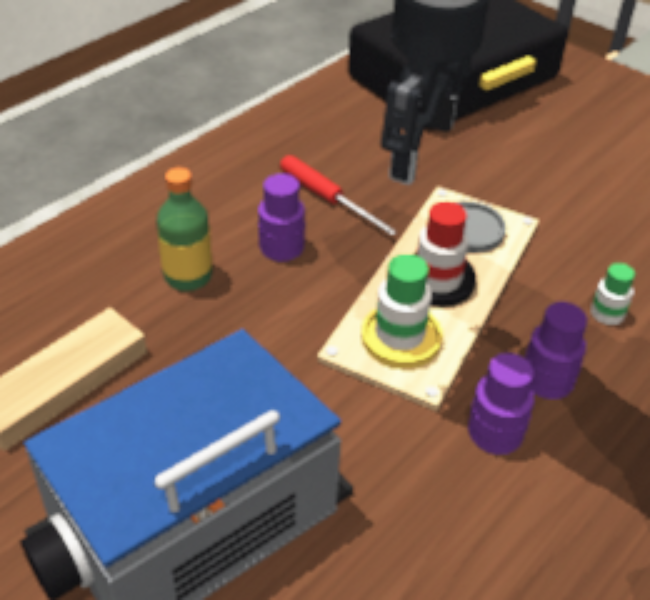

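The swap is done: green in the yellow seat at (403,310), red in the black seat at (445,255). Now I'll turn the tool so the jaws open across the flap's bar.

>>> arm_command --steps '[[[0,0,0],[0,0,-8]],[[0,0,0],[0,0,-8]],[[0,0,0],[0,0,-8]],[[0,0,0],[0,0,-8]],[[0,0,0],[0,0,-8]],[[0,0,0],[0,0,-8]],[[0,0,0],[0,0,-8]],[[0,0,0],[0,0,-8]],[[0,0,0],[0,0,-0.6]],[[0,0,0],[0,0,0]]]'

```text
t: 19.15
tool_pos: [0.4883, -0.1125, 0.2258]
eef_rot: [-0.001, 0.771, 0.637, -0.0]
ft_force: [-0.1, -0.4, 0.2]
width: 0.0854
```

```bash
python3 go.py "[.4385,.196,.23]" "[.4385,.196,.122]"
python3 - <<'E'
from h import *
s=shot("side");t=shot("top")
print(state()["q"].round(2))
# bar: bright grey mask within box area
for n,im,(x0,y0,x1,y1) in(("t",t,(110,225,215,260)),("s",s,(185,250,250,300))):
    h=im["hsv"].copy();m=cv2.inRange(h,(0,0,150),(180,70,255));k=np.zeros_like(m);k[y0:y1,x0:x1]=m[y0:y1,x0:x1]
    n_,l,st,c=cv2.connectedComponentsWithStats(k);i=1+st[1:,4].argmax()
    r=cv2.minAreaRect(cv2.findNonZero((l==i).astype(np.uint8)));print(n,st[i],c[i],r)
    print(plane(im,c[i],.155), "rect c",plane(im,r[0],.155),)
    if n=="t":ct=r[0]
    else: cs=r[0]
print(tri(t,ct,s,cs))
# flap contour corners
for n,im in(("t",t),("s",s)):
    b=max(blobs(im,(100,120,40),(125,255,255)),key=lambda b:b[0]);c=max(cv2.findContours(cv2.morphologyEx(b[3],cv2.MORPH_CLOSE,np.ones((9,9))),0,2)[0],key=cv2.contourArea)
    a=cv2.approxPolyDP(cv2.convexHull(c),5,True)[:,0];w=np.array([plane(im,p,.118) for p in a]);print(n,a.tolist(),w[:,:2].round(4).tolist(),w.mean(0).round(4))
E
```

```text
t 19.15 p [ 0.4883 -0.1125  0.2258] w 0.0854 f [-0.1 -0.4  0.2] yaw_y -10.9 zaxis [-0.001  0.001 -1.   ]
[.4385,.196,.23] -> tool mm [ 293.6 -107.2   -3.9]
[.4385,.196,.122] -> tool mm [-0.00e+00  1.00e-01  1.08e+02]
[ 0.61  0.22 -0.5   1.89  0.12  1.07 -0.13]
t [128 237  44  11 187] [149.53475936 241.96791444] ((149.5946044921875, 241.93243408203125), (43.894527435302734, 4.2743730545043945), 9.462322235107422)
[0.43979176 0.19985542 0.155     ] rect c [0.43987653 0.19970805 0.155     ]
s [192 254  50  32 307] [216.01628664 268.93485342] ((216.1920623779297, 268.9651794433594), (5.698698997497559, 56.934471130371094), 60.06848907470703)
[0.44888586 0.19058549 0.155     ] rect c [0.44858251 0.19039974 0.155     ]
[0.44077365 0.19631964 0.16827188]
t [[124, 185], [206, 198], [195, 253], [111, 239]] [[0.5876, 0.2776], [0.5499, 0.0633], [0.4075, 0.0926], [0.4475, 0.3092]] [0.4981 0.1857 0.118 ]
s [[265, 258], [174, 315], [140, 267], [226, 222]] [[0.4139, 0.0824], [0.4512, 0.298], [0.5888, 0.2782], [0.5503, 0.0659]] [0.5011 0.1811 0.118 ]
```

Run:
```python
from h import *
s=shot("side");t=shot("top")
T=[(124.4,184.2),(206.7,197.4),(196.9,253.6),(110.7,239.1)]
S=[(140.7,266.8),(227.1,222),(266,257.5),(173.6,314.3)]
for a,b in zip(T,S): print("flap corner",tri(t,a,s,b).round(4))
for a,b in (((273.6,221.6),(295,199)),): pass
g=[b for b in blobs(t,(60,120,80),(80,255,255)) if b[0]>120][0];
im=t["color"][218:262,105:215,::-1];cv2.imwrite("pics/h1.png",cv2.resize(im,None,fx=7,fy=7,interpolation=cv2.INTER_CUBIC))
im=s["color"][215:325,135:275,::-1];cv2.imwrite("pics/h2.png",cv2.resize(im,None,fx=5,fy=5,interpolation=cv2.INTER_CUBIC))
```

```text
flap corner [0.5895 0.2768 0.1167]
flap corner [0.5515 0.0617 0.1139]
flap corner [0.4073 0.0865 0.1294]
flap corner [0.4464 0.3027 0.1331]Traceback (most recent call last):
  File "<stdin>", line 7, in <module>
IndexError: list index out of range
```

The triangulated flap corners sit at z≈0.115 on the hinge side and ≈0.131 at the free edge. So the flap is already slightly ajar (about 0.1 rad), and the bar is at about (0.440, 0.196, 0.167). Approaching above it.

>>> arm_command --steps '[[[16,-6,0],[0,0,0]],[[30,-11,0],[0,0,0]],[[36,-13,0],[0,0,0]],[[36,-13,0],[0,0,0]],[[36,-13,0],[0,0,0]],[[36,-13,0],[0,0,0]],[[36,-13,0],[0,0,0]],[[34,-12,0],[0,0,0]],[[22,-8,0],[0,0,0]],[[12,-4,0],[0,0,0]],[[0,0,0],[0,0,0]],[[0,0,0],[0,0,0]]]'

```text
t: 20.55
tool_pos: [0.4387, 0.1959, 0.2265]
eef_rot: [0.0, 0.77, 0.638, -0.0]
ft_force: [0.0, -0.5, -0.3]
width: 0.0853
```

```bash
python3 go.py "[.440,.196,.136]"
python3 - <<'E'
from h import *
s=shot("side");c=s["color"][170:330,120:320,::-1].copy();c=cv2.resize(c,None,fx=3.5,fy=3.5)
q=(proj(s,[.44,.196,.167])-[120,170])*3.5;cv2.circle(c,tuple(int(i) for i in q),3,(0,0,255),-1);cv2.imwrite("pics/h2.png",c)
E
```

```text
t 20.55 p [0.4387 0.1959 0.2265] w 0.0853 f [ 0.  -0.5 -0.3] yaw_y -10.69 zaxis [-0. -0. -1.]
[.440,.196,.136] -> tool mm [ 0.3  1.3 90.5]
```

View pics/h2.png

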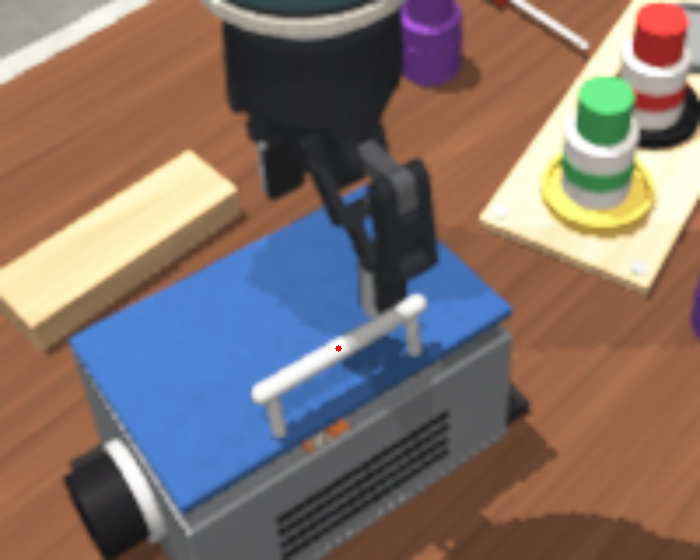

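The bar's middle at (338,348) matches the estimate. Descending 88 mm around it.

>>> arm_command --steps '[[[0,1,15],[0,0,0]],[[0,0,25],[0,0,0]],[[0,0,22],[0,0,0]],[[0,0,15],[0,0,0]],[[0,0,8],[0,0,0]],[[0,0,3],[0,0,0]],[[0,0,0],[0,0,0]],[[0,0,0],[0,0,0]]]'

```text
t: 21.4
tool_pos: [0.4404, 0.1958, 0.1393]
eef_rot: [0.0, 0.77, 0.638, 0.0]
ft_force: [0.7, -0.4, 0.8]
width: 0.0856
```

```bash
python3 go.py
python3 - <<'E'
from h import *
s=shot("side");c=s["color"][190:320,130:290,::-1].copy();c=cv2.resize(c,None,fx=4.5,fy=4.5);cv2.imwrite("pics/h3.png",c)
E
```

```text
t 21.4 p [0.4404 0.1958 0.1393] w 0.0856 f [ 0.7 -0.4  0.8] yaw_y -10.7 zaxis [ 0.001  0.    -1.   ]
```

View pics/h3.png

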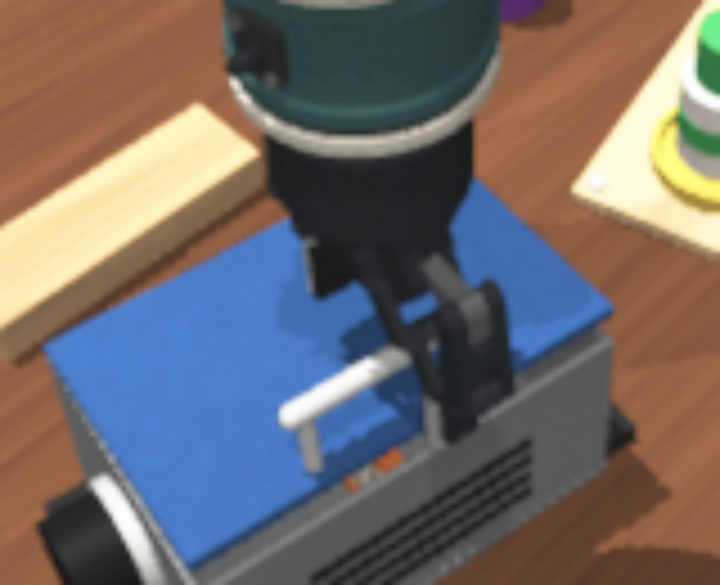

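>>> arm_command --steps '[[[0,0,0],[0,0,0]],[[0,0,0],[0,0,0]],[[0,0,0],[0,0,0]],[[0,0,0],[0,0,0]],[[0,0,0],[0,0,0]],[[0,0,0],[0,0,0]],[[0,0,0],[0,0,0]]]' --hand 0 --force 30

```text
t: 22.15
tool_pos: [0.4387, 0.196, 0.1383]
eef_rot: [-0.001, 0.77, 0.638, -0.001]
ft_force: [-7.8, 1.2, 3.5]
width: 0.0095
```

```bash
python3 go.py
cat > arc.py <<'E'
from h import *
# box frame: X toward hinge, Z up; r, start angle
r=.1465; X=np.array([.983,-.186])
p=state()["tool_pos"]; a0=np.radians(17.07)+.1
off=None
prev=None
out=[]
for k in range(0,31):
    th=.1+k*(1.88-.1)/30
    a=np.radians(17.07)+th; q=np.array([-r*np.cos(a),r*np.sin(a)])
    if prev is not None: out.append(((q-prev)*1000).round(1).tolist())
    prev=q
print(out)
E
python3 arc.py
```

```text
t 22.15 p [0.4387 0.196  0.1383] w 0.0095 f [-7.8  1.2  3.5] yaw_y -10.65 zaxis [-0.002 -0.    -1.   ]
[[3.6, 7.9], [4.1, 7.7], [4.5, 7.4], [4.9, 7.1], [5.4, 6.8], [5.8, 6.5], [6.1, 6.2], [6.5, 5.8], [6.8, 5.4], [7.1, 5.0], [7.4, 4.5], [7.7, 4.1], [7.9, 3.6], [8.1, 3.2], [8.3, 2.7], [8.4, 2.2], [8.5, 1.7], [8.6, 1.2], [8.7, 0.7], [8.7, 0.1], [8.7, -0.4], [8.6, -0.9], [8.6, -1.4], [8.5, -1.9], [8.4, -2.4], [8.2, -2.9], [8.0, -3.4], [7.8, -3.8], [7.6, -4.3], [7.3, -4.7]]
```

The bar is gripped at 9.5 mm. Swinging along the arc, the first third:

>>> arm_command --steps '[[[0,3.6,-7.9],[0,0,0]],[[0,4.1,-7.7],[0,0,0]],[[0,4.5,-7.4],[0,0,0]],[[0,4.9,-7.1],[0,0,0]],[[0,5.4,-6.8],[0,0,0]],[[0,5.8,-6.5],[0,0,0]],[[0,6.1,-6.2],[0,0,0]],[[0,6.5,-5.8],[0,0,0]],[[0,6.8,-5.4],[0,0,0]],[[0,7.1,-5.0],[0,0,0]]]'

```text
t: 23.15
tool_pos: [0.4926, 0.1862, 0.2048]
eef_rot: [-0.001, 0.77, 0.639, -0.001]
ft_force: [-12.5, -0.6, 11.6]
width: 0.0097
```

```bash
python3 go.py
python3 - <<'E'
from h import *
s=shot("side");c=s["color"][150:330,110:310,::-1].copy();c=cv2.resize(c,None,fx=3.3,fy=3.3);cv2.imwrite("pics/i1.png",c)
E
```

```text
t 23.15 p [0.4926 0.1862 0.2048] w 0.0097 f [-12.5  -0.6  11.6] yaw_y -10.63 zaxis [-0.002 -0.    -1.   ]
```

View pics/i1.png

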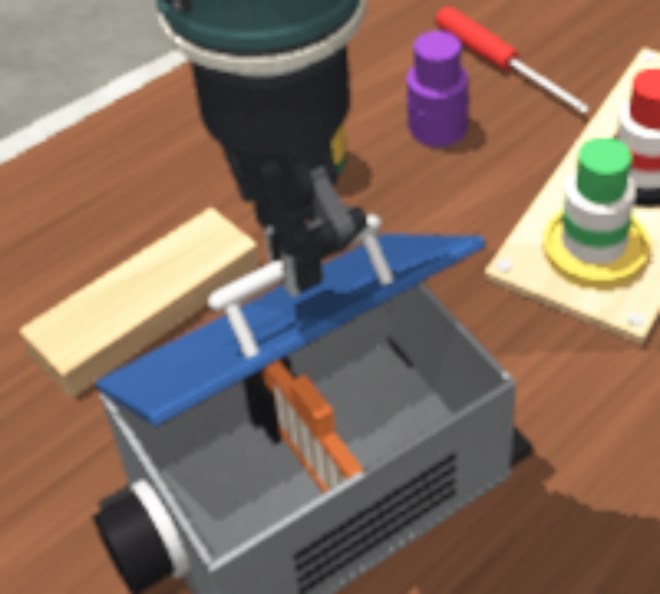

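The flap is opening, and the plate with its tab is visible at (315,410). The force is about 16 N radially outward, so I'll ease outward by a couple of mm and continue.

>>> arm_command --steps '[[[0,6.5,-5.5],[0,0,0]],[[0,7.3,-4.8],[0,0,0]],[[0,7.9,-3.6],[0,0,0]],[[0,8.1,-3.2],[0,0,0]],[[0,8.3,-2.7],[0,0,0]],[[0,8.4,-2.2],[0,0,0]],[[0,8.5,-1.7],[0,0,0]],[[0,8.6,-1.2],[0,0,0]],[[0,8.7,-0.7],[0,0,0]],[[0,8.7,-0.1],[0,0,0]]]'

```text
t: 24.2
tool_pos: [0.5743, 0.1707, 0.2306]
eef_rot: [0.0, 0.77, 0.638, 0.0]
ft_force: [-2.0, 5.2, -3.4]
width: 0.0097
```

```bash
python3 go.py
python3 - <<'E'
from h import *
s=shot("side");c=s["color"][120:330,110:310,::-1].copy();c=cv2.resize(c,None,fx=2.8,fy=2.8);cv2.imwrite("pics/i2.png",c)
E
```

```text
t 24.2 p [0.5743 0.1707 0.2306] w 0.0097 f [-2.   5.2 -3.4] yaw_y -10.68 zaxis [ 0.001  0.    -1.   ]
```

View pics/i2.png

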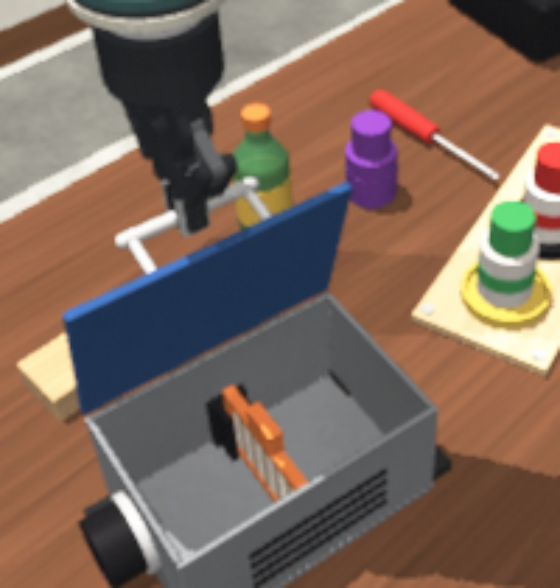

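>>> arm_command --steps '[[[0,8.7,0.4],[0,0,0]],[[0,8.6,0.9],[0,0,0]],[[0,8.6,1.4],[0,0,0]],[[0,8.5,1.9],[0,0,0]],[[0,8.4,2.4],[0,0,0]],[[0,8.2,2.9],[0,0,0]],[[0,8.0,3.4],[0,0,0]],[[0,0,0],[0,0,0]]]'

```text
t: 25.05
tool_pos: [0.6327, 0.1594, 0.2162]
eef_rot: [-0.0, 0.77, 0.638, 0.0]
ft_force: [2.7, 2.6, 2.4]
width: 0.0096
```

```bash
python3 go.py
python3 - <<'E'
from h import *
s=shot("side");c=s["color"][120:330,110:310,::-1].copy();c=cv2.resize(c,None,fx=2.8,fy=2.8);cv2.imwrite("pics/i3.png",c)
E
```

```text
t 25.05 p [0.6327 0.1594 0.2162] w 0.0096 f [2.7 2.6 2.4] yaw_y -10.72 zaxis [ 0.001  0.    -1.   ]
```

View pics/i3.png

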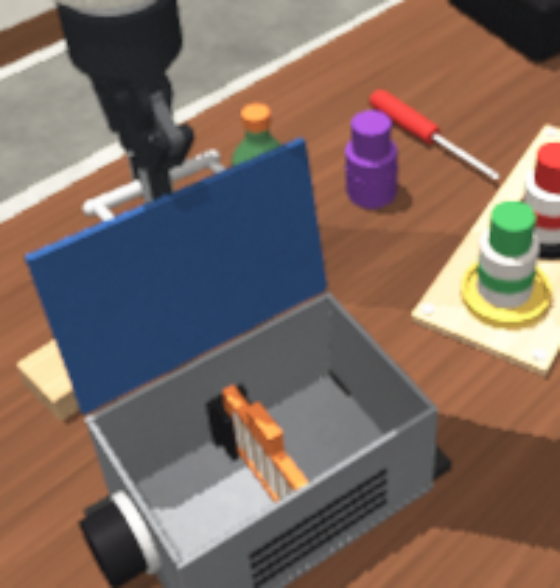

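>>> arm_command --steps '[[[0,7.8,3.8],[0,0,0]],[[0,7.6,4.3],[0,0,0]],[[0,7.3,4.7],[0,0,0]],[[0,0,0],[0,0,0]]]'

```text
t: 25.5
tool_pos: [0.6548, 0.1551, 0.203]
eef_rot: [-0.0, 0.77, 0.638, 0.0]
ft_force: [2.0, 3.4, 0.1]
width: 0.0096
```

```bash
python3 go.py
```

```text
t 25.5 p [0.6548 0.1551 0.203 ] w 0.0096 f [2.  3.4 0.1] yaw_y -10.72 zaxis [-0.  0. -1.]
```

>>> arm_command --steps '[[[0,3.5,2.5],[0,0,0]],[[0,3.4,2.6],[0,0,0]],[[0,0,0],[0,0,0]]]'

```text
t: 25.8
tool_pos: [0.656, 0.1567, 0.1989]
eef_rot: [-0.003, 0.769, 0.64, -0.003]
ft_force: [-43.6, 5.7, 25.7]
width: 0.0093
```

```bash
python3 go.py
```

```text
t 25.8 p [0.656  0.1567 0.1989] w 0.0093 f [-43.6   5.7  25.7] yaw_y -10.49 zaxis [-0.009  0.    -1.   ]
```

It reached the stop (44 N). Easing back, opening a little and withdrawing upward.

>>> arm_command --steps '[[[0,-5,-4],[0,0,0]],[[0,0,0],[0,0,0]]]'

```text
t: 26.0
tool_pos: [0.6531, 0.1571, 0.2012]
eef_rot: [-0.002, 0.769, 0.639, -0.001]
ft_force: [-7.0, 13.1, -12.0]
width: 0.0095
```

>>> arm_command --steps '[[[0,0,0],[0,0,0]],[[0,0,0],[0,0,0]],[[0,0,0],[0,0,0]]]' --hand 0.27

```text
t: 26.3
tool_pos: [0.656, 0.1544, 0.2027]
eef_rot: [0.0, 0.77, 0.638, -0.0]
ft_force: [0.3, 0.6, -0.1]
width: 0.0229
```

```bash
python3 go.py
python3 - <<'E'
from h import *
s=shot("side");c=s["color"][120:330,110:310,::-1].copy();c=cv2.resize(c,None,fx=2.8,fy=2.8);cv2.imwrite("pics/i4.png",c)
E
```

```text
t 26.3 p [0.656  0.1544 0.2027] w 0.0229 f [ 0.3  0.6 -0.1] yaw_y -10.73 zaxis [ 0.    -0.001 -1.   ]
```

View pics/i4.png

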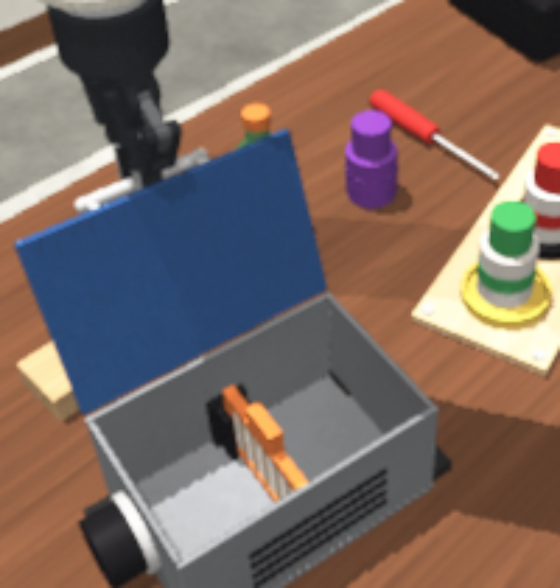

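>>> arm_command --steps '[[[0,2,-8],[0,0,0]],[[0,1,-15],[0,0,0]],[[0,0,-20],[0,0,0]],[[0,0,-25],[0,0,0]],[[0,0,-30],[0,0,0]],[[0,0,-30],[0,0,0]],[[0,0,-10],[0,0,0]],[[0,0,0],[0,0,0]]]'

```text
t: 27.15
tool_pos: [0.659, 0.1548, 0.3434]
eef_rot: [0.001, 0.77, 0.638, 0.002]
ft_force: [-0.1, 0.1, -0.6]
width: 0.0231
```

```bash
python3 go.py
python3 - <<'E'
from h import *
t=shot("top")
s=shot("side");c=s["color"][120:330,110:310,::-1].copy();c=cv2.resize(c,None,fx=2.8,fy=2.8);cv2.imwrite("pics/j1.png",c)
c=t["color"][130:290,90:290,::-1].copy();c=cv2.resize(c,None,fx=3.5,fy=3.5,interpolation=cv2.INTER_CUBIC);cv2.imwrite("pics/j2.png",c)
E
```

```text
t 27.15 p [0.659  0.1548 0.3434] w 0.0231 f [-0.1  0.1 -0.6] yaw_y -10.69 zaxis [ 0.003  0.001 -1.   ]
```

View pics/j1.png

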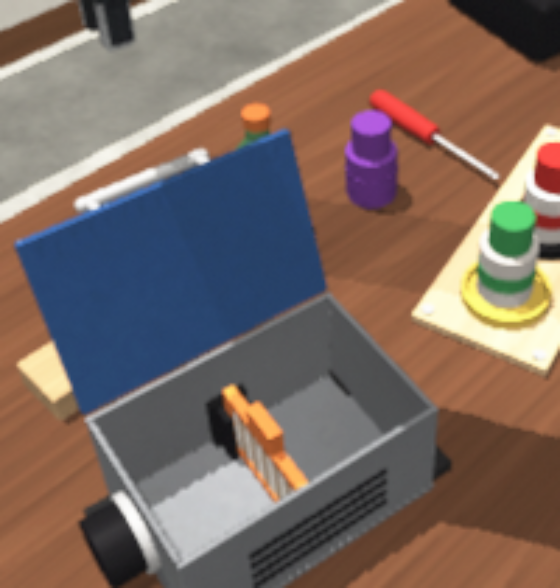

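View pics/j2.png

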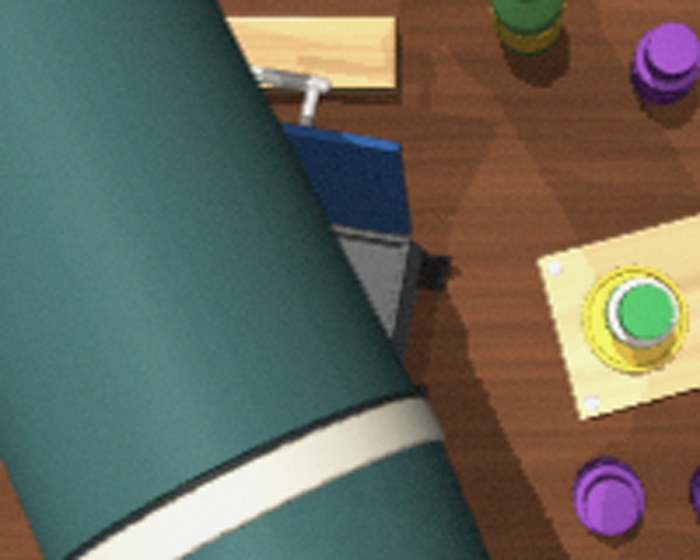

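The flap stands open by itself, leaning back. Now I'll measure the tab from the side view and turn the tool 90°.

>>> arm_command --steps '[[[0,-15,0],[0,0,8.2]],[[0,0,0],[0,0,8.2]],[[0,0,0],[0,0,8.2]],[[0,0,0],[0,0,8.2]],[[0,0,0],[0,0,8.2]],[[0,0,0],[0,0,8.2]],[[0,0,0],[0,0,8.2]],[[0,0,0],[0,0,8.2]],[[0,0,0],[0,0,8.2]],[[0,0,0],[0,0,8.2]],[[0,0,0],[0,0,8]],[[0,0,0],[0,0,0]]]' --hand 0.55

```text
t: 28.45
tool_pos: [0.6434, 0.1572, 0.3397]
eef_rot: [0.0, 0.996, -0.094, -0.001]
ft_force: [-0.5, -0.3, -0.4]
width: 0.047
```

```bash
python3 go.py "[.497,.183,.343]"
python3 - <<'E'
from h import *
s=shot("side");x0,y0=180,240
c=s["color"][y0:y0+70,x0:x0+80,::-1].copy();c=cv2.resize(c,None,fx=8,fy=8,interpolation=cv2.INTER_CUBIC)
X=np.array([.983,-.186,0]);Y=np.array([.186,.983,0])
C=np.array([.4968,.183,.101])
for a,b in((18,6),(18,-6),(-18,-6),(-18,6),(0,0)):
    q=(proj(s,C+X*a/1000+Y*b/1000)-[x0,y0]+.5)*8; cv2.circle(c,tuple(int(i) for i in q),3,(255,0,0),-1)
cv2.imwrite("pics/k1.png",c); print(state()["q"].round(2))
E
```

```text
t 28.45 p [0.6434 0.1572 0.3397] w 0.047 f [-0.5 -0.3 -0.4] yaw_y -100.84 zaxis [-0.002 -0.001 -1.   ]
[.497,.183,.343] -> tool mm [-148.7    2.2   -3.1]
[-0.05  0.43 -0.35  1.33  0.15  1.4  -2.15]
```

View pics/k1.png

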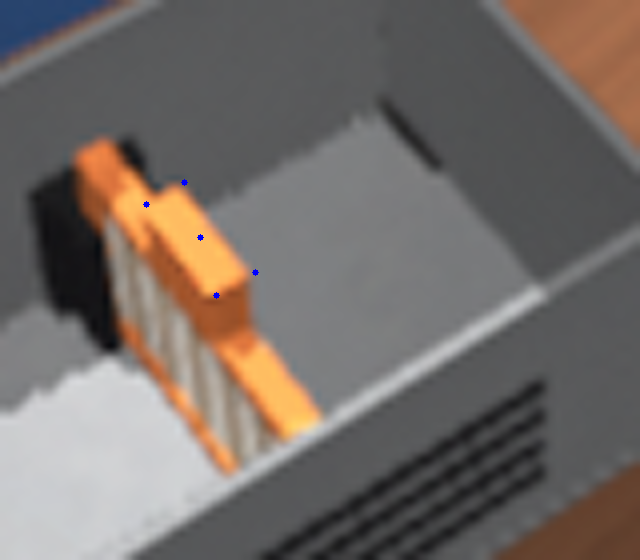

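The predicted tab corners (blue) agree with the picture to about 1 mm, with the centre at (200,238). Moving above it and descending partway.

>>> arm_command --steps '[[[-15,0,0],[0,0,0]],[[-25,1,0],[0,0,0]],[[-30,1,0],[0,0,0]],[[-30,0,0],[0,0,0]],[[-28,0,0],[0,0,0]],[[-16,0,0],[0,0,0]],[[-5,0,0],[0,0,0]],[[0,0,25],[0,0,0]],[[0,0,35],[0,0,0]],[[0,0,30],[0,0,0]],[[0,0,20],[0,0,0]],[[0,0,0],[0,0,0]]]'

```text
t: 29.7
tool_pos: [0.4962, 0.1822, 0.2282]
eef_rot: [0.001, 0.996, -0.092, -0.002]
ft_force: [-0.2, 0.1, 0.7]
width: 0.0469
```

```bash
python3 go.py "[.497,.183,.062]"
python3 - <<'E'
from h import *
s=shot("side","k2")
E
```

```text
t 29.7 p [0.4962 0.1822 0.2282] w 0.0469 f [-0.2  0.1  0.7] yaw_y -100.56 zaxis [-0.004 -0.001 -1.   ]
[.497,.183,.062] -> tool mm [  1.3  -1.3 166.2]
```

View pics/k2.png

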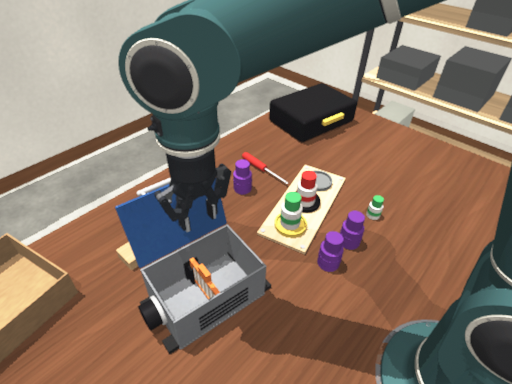

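>>> arm_command --steps '[[[1,-1,15],[0,0,0]],[[0,0,25],[0,0,0]],[[0,0,25],[0,0,0]],[[0,0,25],[0,0,0]],[[0,0,20],[0,0,0]],[[0,0,15],[0,0,0]],[[0,0,0],[0,0,0]]]'

```text
t: 30.45
tool_pos: [0.4983, 0.1836, 0.1054]
eef_rot: [0.0, 0.996, -0.093, -0.001]
ft_force: [-0.9, -0.6, 0.5]
width: 0.0472
```

```bash
python3 go.py "[.497,.183,.062]"
python3 - <<'E'
from h import *
s=shot("side");c=s["color"][100:320,110:330,::-1].copy();c=cv2.resize(c,None,fx=2.6,fy=2.6);cv2.imwrite("pics/k3.png",c)
E
```

```text
t 30.45 p [0.4983 0.1836 0.1054] w 0.0472 f [-0.9 -0.6  0.5] yaw_y -100.64 zaxis [-0.001 -0.    -1.   ]
[.497,.183,.062] -> tool mm [-1.1  0.8 43.4]
```

View pics/k3.png

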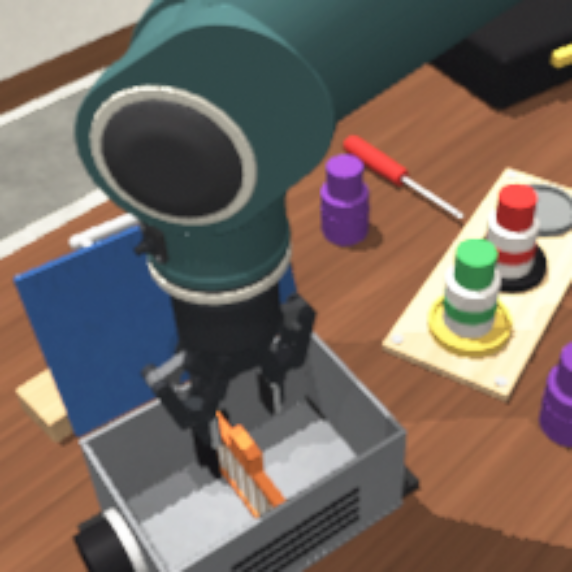

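The fingers straddle the tab at (245,440), clear of the flap. Down the rest of the way.

>>> arm_command --steps '[[[-1,1,12],[0,0,0]],[[0,0,14],[0,0,0]],[[0,0,10],[0,0,0]],[[0,0,5],[0,0,0]],[[0,0,2],[0,0,0]],[[0,0,0],[0,0,0]],[[0,0,0],[0,0,0]]]'

```text
t: 31.2
tool_pos: [0.4972, 0.1831, 0.0632]
eef_rot: [-0.0, 0.996, -0.093, 0.0]
ft_force: [0.1, -0.8, -0.4]
width: 0.0468
```

```bash
python3 go.py "[.497,.183,.062]"
python3 - <<'E'
from h import *
s=shot("side");c=s["color"][180:320,130:290,::-1].copy();c=cv2.resize(c,None,fx=4,fy=4);cv2.imwrite("pics/k4.png",c)
E
```

```text
t 31.2 p [0.4972 0.1831 0.0632] w 0.0468 f [ 0.1 -0.8 -0.4] yaw_y -100.68 zaxis [ 0.  0. -1.]
[.497,.183,.062] -> tool mm [-0.1  0.2  1.2]
```

View pics/k4.png

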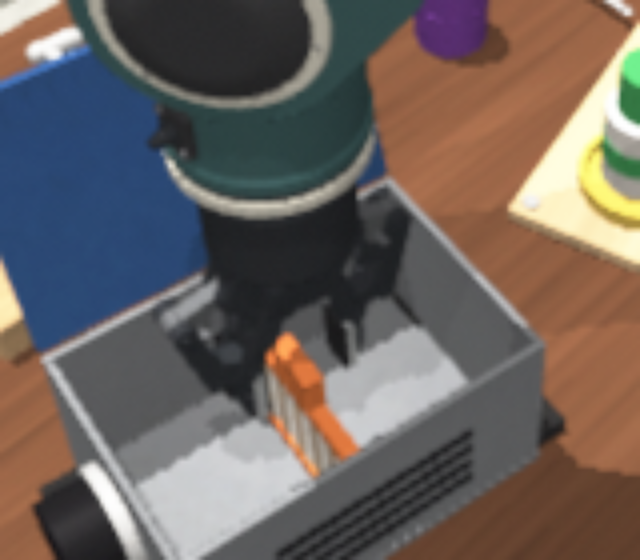

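>>> arm_command --steps '[[[0,0,0],[0,0,0]],[[0,0,0],[0,0,0]],[[0,0,0],[0,0,0]],[[0,0,0],[0,0,0]],[[0,0,0],[0,0,0]],[[0,0,0],[0,0,0]]]' --hand 0 --force 40

```text
t: 31.85
tool_pos: [0.4972, 0.1832, 0.0632]
eef_rot: [-0.0, 0.996, -0.093, 0.0]
ft_force: [-0.5, 0.6, 6.3]
width: 0.011
```

```bash
python3 go.py
python3 - <<'E'
from h import *
s=shot("side");c=s["color"][180:320,130:290,::-1].copy();c=cv2.resize(c,None,fx=4,fy=4);cv2.imwrite("pics/k5.png",c)
E
```

```text
t 31.85 p [0.4972 0.1832 0.0632] w 0.011 f [-0.5  0.6  6.3] yaw_y -100.68 zaxis [ 0.001  0.    -1.   ]
```

View pics/k5.png

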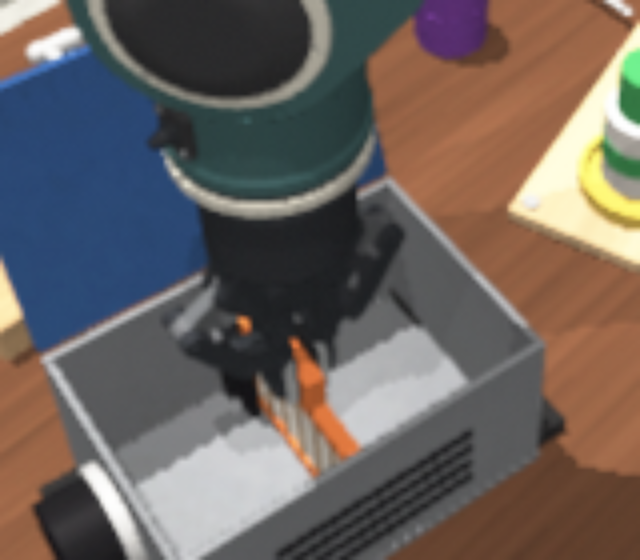

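The tab is gripped (11 mm). Lifting straight up, gently at first.

>>> arm_command --steps '[[[0,0,-4],[0,0,0]],[[0,0,-8],[0,0,0]],[[0,0,-10],[0,0,0]],[[0,0,-10],[0,0,0]],[[0,0,0],[0,0,0]]]' --force 60

```text
t: 32.4
tool_pos: [0.4978, 0.1833, 0.0966]
eef_rot: [-0.0, 0.996, -0.093, 0.001]
ft_force: [0.5, 0.8, -1.9]
width: 0.0106
```

```bash
python3 go.py
```

```text
t 32.4 p [0.4978 0.1833 0.0966] w 0.0106 f [ 0.5  0.8 -1.9] yaw_y -100.69 zaxis [ 0.002  0.001 -1.   ]
```

>>> arm_command --steps '[[[0,0,-12],[0,0,0]],[[0,0,-18],[0,0,0]],[[0,0,-20],[0,0,0]],[[0,0,-20],[0,0,0]],[[0,0,-20],[0,0,0]],[[0,0,-20],[0,0,0]],[[0,0,-20],[0,0,0]],[[0,0,-20],[0,0,0]],[[0,0,-12],[0,0,0]],[[0,0,-6],[0,0,0]],[[0,0,0],[0,0,0]],[[0,0,0],[0,0,0]]]'

```text
t: 33.6
tool_pos: [0.4966, 0.1828, 0.2621]
eef_rot: [0.0, 0.996, -0.093, -0.001]
ft_force: [-0.1, -0.6, -1.8]
width: 0.011
```

```bash
python3 go.py
python3 - <<'E'
from h import *
s=shot("side","l1");c=s["color"][60:330,100:340,::-1].copy();c=cv2.resize(c,None,fx=2.2,fy=2.2);cv2.imwrite("pics/l2.png",c)
shot("top","l3")
E
```

```text
t 33.6 p [0.4966 0.1828 0.2621] w 0.011 f [-0.1 -0.6 -1.8] yaw_y -100.68 zaxis [-0.001 -0.    -1.   ]
```

View pics/l2.png

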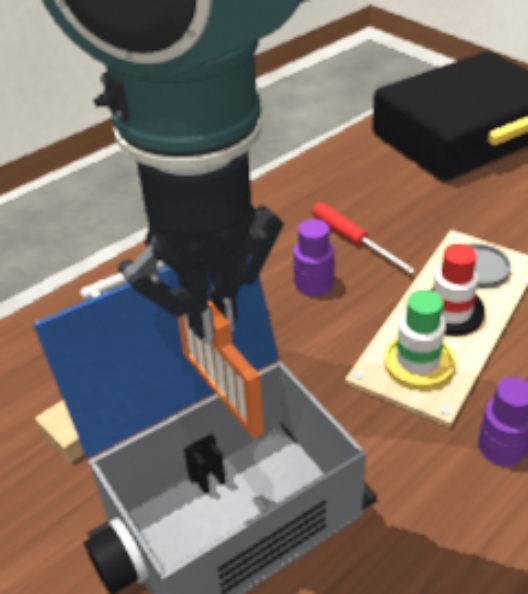

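View pics/l1.png

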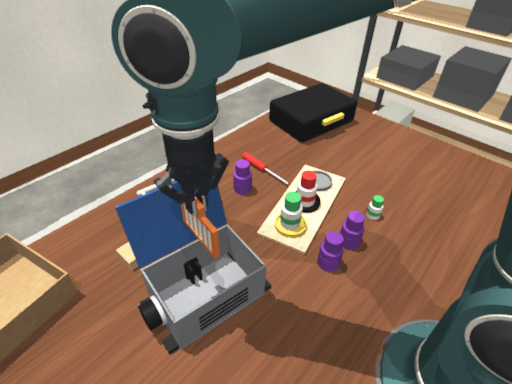

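View pics/l3.png

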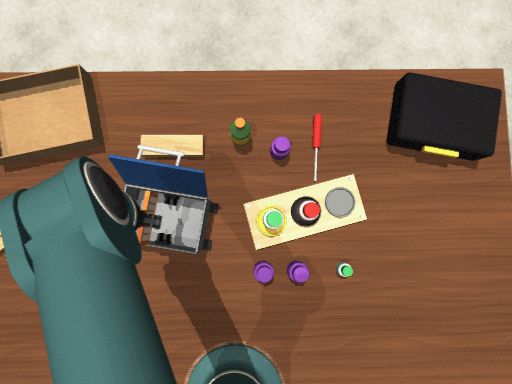

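The plate hangs clear of the box and the flap stands open. The canisters are seated and nothing else has moved. Checking the plate's tilt and height by projection, and that it holds still.

```bash
python3 go.py
python3 - <<'E'
from h import *
s=shot("side");x0,y0=160,170
c=s["color"][y0:y0+100,x0:x0+80,::-1].copy();c=cv2.resize(c,None,fx=6,fy=6,interpolation=cv2.INTER_CUBIC)
X=np.array([.983,-.186,0]);Y=np.array([.186,.983,0]);C=np.array([.4968,.183,0])
for z0 in(.204,):
  for x,z in((-60,0),(-60,72),(60,72),(-18,96)):
    q=(proj(s,C+X*x/1000+Y*(.005 if z<90 else .006)+[0,0,z0+z/1000])-[x0,y0]+.5)*6;cv2.circle(c,tuple(int(i) for i in q),3,(255,0,0),-1)
cv2.imwrite("pics/m1.png",c)
E
```

```text
t 33.7 p [0.4966 0.1828 0.262 ] w 0.011 f [-0.1  0.7 -1.7] yaw_y -100.69 zaxis [-0.001 -0.    -1.   ]
```

>>> arm_command --steps '[[[0,0,0],[0,0,0]],[[0,0,0],[0,0,0]],[[0,0,0],[0,0,0]],[[0,0,0],[0,0,0]],[[0,0,0],[0,0,0]]]'

```text
t: 34.25
tool_pos: [0.497, 0.183, 0.2629]
eef_rot: [-0.0, 0.996, -0.093, 0.0]
ft_force: [0.6, -0.1, -1.1]
width: 0.011
```

View pics/m1.png

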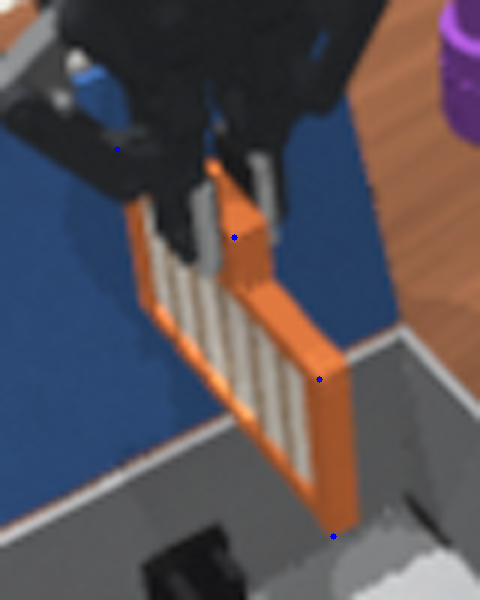

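Run:
```python
from h import *
s=shot("side");x0,y0=160,170
X=np.array([.983,-.186,0]);Y=np.array([.186,.983,0]);C=np.array([.4968,.183,0])
f=lambda x,y,z:((proj(s,C+X*x/1000+Y*y/1000+[0,0,z])-[x0,y0]+.5)*6).round(0)
for x,y in((-60,5),(60,5),(-60,-5)): print(x,y,"bottom",f(x,y,.204),"top",f(x,y,.276))
# pitch about Y through grip, fit of seen corners: front-bottom, front-top, rear-bottom (near face), front-bottom far face
from scipy.optimize import least_squares
obs=np.array([[326,533],[308,374],[148,305],[355,522]])
pts=np.array([[-60,5,0],[-60,5,72],[60,5,0],[-60,-5,0]])/1000
def fun(v):
    r=R.from_euler('xyz',v[3:])
    P=C+np.array([0,0,.29])+v[:3]+ (r.apply(pts-[0,0,.086]))@np.array([X,Y,[0,0,1]])
    return np.concatenate([(proj(s,p)-[x0,y0]+.5)*6-o for p,o in zip(P,obs)]+[v[:2]*300])
o=least_squares(fun,np.zeros(6));print(o.x[:3].round(4),np.degrees(o.x[3:]).round(1),o.fun.round(1))
```

```text
-60 5 bottom [333. 536.] top [320. 380.]
60 5 bottom [143. 306.] top [118. 149.]
-60 -5 bottom [361. 521.] top [349. 365.]
[0.0018 0.0004 0.0014] [-0.1  1.5 -2. ] [ 0.3  2.   0.1 -0.2  0.1 -0.1 -0.5 -1.8  0.5  0.1]
```

The corners fit an upright plate (tilt ≤1.5°) with its lower edge at about 0.204 m, roughly 9 cm above the rim. Handing in.

```bash
python3 -c "
from plant import *
s=state();print(s['t'],s['width'],abs(s['qvel']).max());print(finish_job())"
```

```text
34.3 0.010533932312020338 0.002153272885398608
the job is handed in; nothing more can be done
None
```

I finished the job and handed it in at t = 34.3 s of the 72 s allowed. The green canister stands in the yellow seat and the red one in the black seat, both let go. The blue flap was opened to its stop and stands by itself. The orange plate was drawn straight up and is held by its tab.

**Last checks:**
- **Plate:** its lower edge is about 9 cm above the rim, its tilt is at most about 1.5°, the grip width is steady at 11 mm, and the arm is still.
- **Scene:** the pictures show both canisters upright and the flap leaning back open. The glue bottle, screwdriver and offcut are where they were.

**What failed or disagreed:**
- **First grasp:** my first close on the green cap missed. The fingertips were about 26 mm higher than the stated tool frame implies, and they shut on top of the cap, pressing with about 85 N. The canister stayed upright in its seat. The wrist force stayed under its 120 N limit. The 40 N limit is for the arm or the gripper's body, and I take this to have been the fingertips only, which I can't confirm. I corrected the height offset, and every later grasp held first time.
- **Flap:** it was slightly ajar at the start (about 0.1 rad), and I pressed it against its stop with about 51 N at the wrist for a moment before easing back and letting go.

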